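# Drive the dowel flush and hold the pump cover over its screw holes

## Task

The gear pump on the bench is open for service: hold the mallet by its handle, drive the dowel pin that stands proud of the pump's flange down flush with the mallet, and put the mallet down on the bench, clear of the pump. Then lift the cover plate by its handle and finish while holding it still and level, hovering about 15 mm above the flange without touching it, with each of the four threaded holes seen whole through its hole in the cover, so that a colleague can slip in the seal and start the screws; do not put it down or let go. Move the dowel only with the mallet, and leave the vials, cup and timer where they stand.

Things in the scene. Friction and masses are not known exactly. Their poses are not given: they have to be found in the camera images.
- pump_flange (a point): Centre of the top face of the opened gear pump's flange: a grey rectangular metal housing, fixed to the bench, 110 mm along its own x, 150 mm along its own y, 60 mm high (flange face at z = 0.060), with two gears in its 54 x 86 mm opening (nothing inside stands above the flange) and two brass ports low on its +x side. Its axes are the housing's; z up.
- pump: The same pump housing; origin at the centre of its underside on the bench.
- pump_hole0 (a point): Mouth of threaded hole 0 in the flange face, 6 mm across, at (-42, -62) mm from the flange centre in the pump's x, y.
- pump_hole1 (a point): Mouth of threaded hole 1 in the flange face, 6 mm across, at (+42, -62) mm from the flange centre in the pump's x, y.
- pump_hole2 (a point): Mouth of threaded hole 2 in the flange face, 6 mm across, at (+42, +62) mm from the flange centre in the pump's x, y.
- pump_hole3 (a point): Mouth of threaded hole 3 in the flange face, 6 mm across, at (-42, +62) mm from the flange centre in the pump's x, y.
- dowel (a joint): Travel of the steel dowel pin in the flange, in m: 0 = standing 14 mm proud, 0.014 = flush. It starts between 0 and 0.004. A tight fit: it moves down under about 6 to 8 N and stays where it is left.
- dowel_top (a point): Centre of the top end of the dowel pin, 8 mm across; the pin stands upright in the middle of one short edge of the flange, at (0, +60) mm from the flange centre in the pump's x, y; it moves straight down.
- mallet: The mallet: origin on its underside, below the grip point. Total 0.17 kg, 163 mm long, 84 mm high. Axes as mallet_grip.
- mallet_grip (a point): Where to hold the soft-faced mallet: centre line of its wooden handle, 42 mm above the bench as it stands. The handle is flat-sided, 18 mm wide (along its y) and 24 mm tall, level, and runs along the mallet's own x from -86 mm to the head; there is 33 mm between this point and the head's side. The mallet's x points to the head.
- mallet_head (a point): Centre of the mallet's head, 55 mm from the grip along the mallet's x, at the same height: an upright cylinder 44 mm across and 84 mm long, standing on one of its two flat striking faces (42 mm below this point when upright).
- cover: The cover plate: origin at the centre of its underside. Axes as cover_handle.
- cover_handle (a point): Centre of the black grip bar of the bare metal cover plate, 48 mm above the plate's underside and over its centre. The bar is 86 mm long along the cover's x, 16 mm wide along its y, 14 mm tall, on two posts 34 mm either side of the centre. The plate, lying flat on the bench, is 110 mm (its x) x 150 mm (its y) x 6 mm and weighs 0.28 kg; it fits either way round (half a turn makes no difference).
- cover_hole0 (a point): Through hole 0 of the cover, 14 mm across, at the underside, at (-42, -62) mm from the cover's centre in its x, y.
- cover_hole1 (a point): Through hole 1 of the cover, 14 mm across, at the underside, at (+42, -62) mm from the cover's centre in its x, y.
- cover_hole2 (a point): Through hole 2 of the cover, 14 mm across, at the underside, at (+42, +62) mm from the cover's centre in its x, y.
- cover_hole3 (a point): Through hole 3 of the cover, 14 mm across, at the underside, at (-42, +62) mm from the cover's centre in its x, y.
- vial_left_mid (a point): Bystander: small vial with a blue cap, 25 mm across, 49 mm high; its middle. Leave alone.
- vial_right_mid (a point): Bystander: small vial with a green cap, 25 mm across, 49 mm high; its middle. Leave alone.
- cup_mid (a point): Bystander: specimen cup with a red lid, 58 mm across, 59 mm high; its middle. Leave alone.
- timer_mid (a point): Bystander: small upright bench timer, 34 x 68 x 62 mm; its middle. Leave alone.
Mind the look-alikes: they are no part of the job. What is shaped like the mallet but pink is not meant.

How it is judged:
On the way, in this order (a step that is already met when the one before it is completed fails the run):
1. the dowel is driven down, to within 2 mm of flush, by the mallet held in the gripper, its head over the dowel (value of joint dowel above 0.012 m and horizontal distance between mallet_head and dowel_top below 0.026 m and z of mallet_head in the frame of pump_flange below 0.055 m and contact force between the fingers and mallet above 1 N).
2. the mallet is put down on the bench and let go, clear of the pump (contact force between the fingers and mallet below 0.05 N and linear speed of mallet below 0.02 m/s and height (world z) of mallet_head between 0.015 and 0.05 m and contact force between mallet and pump below 0.1 N), for 0.2 s.
At the end, for the whole second after the job is handed in: Dowel within 2 mm of flush; mallet released and at rest on the bench; cover held still, level to 0.08 rad, its underside 6 to 30 mm above the flange, touching no pump, dowel or mallet, each hole within 4 mm horizontally of a threaded hole, either way round (all of step 2 and value of joint dowel above 0.012 m and ((horizontal distance between cover_hole0 and pump_hole0 below 0.004 m and horizontal distance between cover_hole1 and pump_hole1 below 0.004 m and horizontal distance between cover_hole2 and pump_hole2 below 0.004 m and horizontal distance between cover_hole3 and pump_hole3 below 0.004 m) or (horizontal distance between cover_hole0 and pump_hole2 below 0.004 m and horizontal distance between cover_hole1 and pump_hole3 below 0.004 m and horizontal distance between cover_hole2 and pump_hole0 below 0.004 m and horizontal distance between cover_hole3 and pump_hole1 below 0.004 m)) and z of cover_handle in the frame of pump_flange between 0.054 and 0.078 m and angle between cover_handle's own z axis and vertical below 0.08 rad and linear speed of cover below 0.02 m/s and angular speed of cover below 0.1 rad/s and contact force between the fingers and cover above 1 N and contact force between cover and pump below 0.1 N and contact force between cover and dowel below 0.1 N and contact force between cover and mallet below 0.1 N); the arm keeps its last pose, push and grip.
It fails at once if the dowel is pushed by the robot itself or the cover instead of the mallet (contact force between any of the fingers, the arm, cover and dowel above 2 N).
It fails at once if a vial, the cup or the timer is moved more than 30 mm (distance of any of vial_left_mid, vial_right_mid, cup_mid, timer_mid from where it was at the start of the episode above 0.03 m).
It also fails if it takes over 61 s, if anything falls off the work surface, if the arm or the gripper's body presses on something with over 40 N, if the wrist force passes 120 N, or if a joint passes its speed limit or range.

## Robot

A 6-joint arm with a two-finger parallel gripper is mounted at the origin on a cart in front of the work surface, level with it; the furniture and walls round the work are solid. World frame = base frame: x ahead of the robot, y to its left, z up, the work surface at z = 0. Lengths are in m, angles in rad, forces in N, time in s.
With the tool pointing down it reaches from about 0.35 to 0.925 m from the base axis. Payload 6.4 kg.
Tool frame: the origin (TCP) lies on the centre line of the jaws, within the pads' length; the fingertips stand 11 mm ahead of it and the grasp point (between the pads) lies 8 mm behind it; z points along the fingers, y is the direction in which the jaws open and shut (so a half turn about z gives the same grasp; the last joint's range is limited). The gripper opens to 94 mm and grips with 3 to 60 N. Pads are 16 mm wide; open, the fingers measure 119 mm over their backs; the gripper's body (75 mm by 177 mm) begins 78 mm behind the grasp point.
Start: joints at [-1.429, 0.245, 1.558, -0, 1.339, -0.174], TCP at [0.202, -0.618, 0.216] pointing down, gripper open.
Joint ranges: [-3.13, 3.13], [-1.02, 2.26], [0.13, 2.54], [-0.95, 4.09], [0.21, 2.88], [-2.74, 2.74]. Speed limits (rad/s): [2.57, 2.57, 3.14, 3.14, 3.14, 3.14].

## Interface

Orientations are given as a unit quaternion [x, y, z, w].
In Python, from cell import status, cams, job gives the robot as it stands. The module is installed in compiled form; this text tells all that it offers.
- The arm moves only by the tool arm_command, never from a script. Its argument "series" is a list of rows, each an object with "slide": the shift along the tool's x, y, z in mm, a list of three; "delta_rot": the turn, a rotation vector about the tool's x, y, z in rad, a list of three; "jaw": the closure, from -1 (fully open) to 1 (shut). In form: [{"slide": [x, y, z], "delta_rot": [ax, ay, az], "jaw": jaw}, ...]. A call has 1 to 5 rows; each row shifts and turns the pose as measured when the row begins, along the tool's axes as they then stand; what a row does not reach is not made up. A row lasts 1/8 s, in which the tool goes at most 62.5 mm and 10.7 degrees, less where a joint would pass 70% of its speed; a pose out of reach is approached as far as the arm can. A call with a gripper value outside its range is refused whole. The fingers move at their own pace and stop on an object; "newtons" is the grip in N (left out, the last holds). Time passes only in rows, so rows that do not move let the fingers close. It gives the time, the measured TCP pose, the force and the opening at its end, in the units of the state.
- status.sense(): the state, without advancing time (a new reading comes with each control period).
- cams.read_camera(name): name is "side" or "top"; returns a dict with "image" (400x640x3 uint8, blue, green, red), "range_z" (400x640 float32, m along the optical axis (not along the pixel's ray), 0 where there is no reading), "fx", "fy", "cx", "cy" (pixels), "distortion" ([k1, k2, p1, p2, k3] as OpenCV has them; the pictures are not rectified), "rvec" (rotation vector, rad) and "tvec" (3), from world to camera coordinates, as OpenCV has them. Camera axes: x right, y down, z forward; pixel columns grow to the right and rows downward; lengths in m; the calibration is good to about 2 mm. A picture is of the moment at which its call begins.
- job.close_job(): hands the job in, once; it reports no verdict.
Trained networks look in a picture, given as the dict that the camera call returned (one of the last four; its "shot" number tells which), for a name from the list of things; names that differ only in an ending like _2 or _b are one class to them, and where a whole thing is asked for, a point or a joint stands for the part that bears it (a point fixed in the world has none). Each returns a list of dicts, best first, with "confidence" (0 to 1); they miss things now and then, are a little off and sometimes report something else, mostly with a low value. They report only what shows in the picture. A call takes as long as a camera call. They do not tell look-alikes from the thing itself.
- cams.look_for(picture, label): "extent" ([centre column, centre row, width, height] in pixels, round what is visible of it).
- cams.cut_out(picture, label): "pixels" (400x640 bool, what is visible of it) and "extent" ([centre column, centre row, width, height] in pixels, round what is visible of it).
- cams.pinpoint(picture, label): "point" ([column, row] in pixels: a listed point, or the origin of a listed thing).
The state is a dict: "t": time; "joints": joint angles; "qd": joint speeds; "tau": joint torques, N m; "position": TCP position; "tcp_rot": TCP orientation; "force": force on the tool from outside, world axes, zero at the start; "moment": the same for the moment, N m; "width": opening from 0.0 (shut) to 1.0 (fully open).
Only numpy, scipy, OpenCV 4.12 (cv2) and the standard library are available. Lean on these libraries where they do the work, as an engineer would, in place of code of your own. Each camera call takes 0.05 s, during which the arm holds its last target.

## Working session

There is one attempt and no reset: what is moved stays moved. The work goes in short steps, Python scripts to look and compute and a tool call to move; the robot and the scene stay as the last step left them, time stands still between calls to the robot, and variables do not carry over. Pictures are saved under pics/ and viewed, and the job is handed in when it is done.

Besides the shell and the picture viewer there is one more tool, called as a command line: name --argument value ..., lists and objects as JSON in quotes. arm_command: Moves the arm, as the interface text tells. Its arguments: {"type":"object","properties":{"series":{"type":"array","items":{"type":"object","properties":{"slide":{"type":"array","items":{"type":"number"}},"delta_rot":{"type":"array","items":{"type":"number"}},"jaw":{"type":"number"}}}},"newtons":{"type":"number"}},"required":["series"]}

```bash
mkdir -p pics; cat > h.py <<'E'
import numpy as np, cv2
from cell import status, cams, job
from scipy.spatial.transform import Rotation as R
def ray(c,px):
    K=np.array([[c['fx'],0,c['cx']],[0,c['fy'],c['cy']],[0,0,1.]])
    n=cv2.undistortPoints(np.array(px,float).reshape(-1,1,2),K,np.array(c['distortion'],float)).reshape(-1,2)
    return np.c_[n,np.ones(len(n))]
def w(c,px,d):
    Rm=cv2.Rodrigues(np.array(c['rvec'],float))[0]; p=ray(c,px)*np.array(d).reshape(-1,1)
    return (p-np.array(c['tvec']).reshape(1,3))@Rm
def onz(c,px,z):
    Rm=cv2.Rodrigues(np.array(c['rvec'],float))[0]
    o=-Rm.T@np.array(c['tvec']).reshape(3); d=ray(c,px)@Rm
    return o+d*((z-o[2])/d[:,2:3])
def proj(c,P):
    K=np.array([[c['fx'],0,c['cx']],[0,c['fy'],c['cy']],[0,0,1.]])
    return cv2.projectPoints(np.array(P,float).reshape(-1,3),np.array(c['rvec'],float),np.array(c['tvec'],float),K,np.array(c['distortion'],float))[0].reshape(-1,2)
def cloud(c):
    v,u=np.mgrid[0:400,0:640]; return w(c,np.c_[u.ravel(),v.ravel()],c['range_z'].ravel()).reshape(400,640,3)
E
python3 - <<'E'
from h import *
zs={'pump_flange':.06,'pump_hole0':.06,'pump_hole1':.06,'pump_hole2':.06,'pump_hole3':.06,'dowel_top':.072,'mallet_grip':.042,'mallet_head':.042,'cover_handle':.048,'cover_hole0':0,'cover_hole1':0,'cover_hole2':0,'cover_hole3':0,'vial_left_mid':.025,'vial_right_mid':.025,'cup_mid':.03,'timer_mid':.03}
for n in['top','side']:
    c=cams.read_camera(n); cv2.imwrite(f'pics/{n}0.png',c['image'])
    Rm=cv2.Rodrigues(np.array(c['rvec'],float))[0];print(n,-Rm.T@np.array(c['tvec']).reshape(3),c['fx'])
    np.save(f'{n}0.npy',c,allow_pickle=True)
    for k,z in zs.items():
        for r in cams.pinpoint(c,k)[:3]:
            print(k,np.round(r['point'],1),round(r['confidence'],2),np.round(onz(c,[r['point']],z)[0],3))
print(status.sense())
E
```

```text
top [0.3183173  0.05467473 1.50509268] 472.4955918337027
pump_flange [341.  188.5] 0.75 [ 0.573 -0.024  0.06 ]
pump_flange [360.2 198. ] 0.61 [ 0.541 -0.082  0.06 ]
pump_flange [408.6 219.8] 0.32 [ 0.47  -0.229  0.06 ]
pump_hole0 [357.6 199.5] 0.95 [ 0.537 -0.074  0.06 ]
pump_hole0 [358.6 173.8] 0.95 [ 0.618 -0.08   0.06 ]
pump_hole0 [257.3 147.7] 0.74 [0.71  0.235 0.06 ]
pump_hole1 [357.6 199.5] 0.95 [ 0.537 -0.074  0.06 ]
pump_hole1 [358.6 173.8] 0.95 [ 0.618 -0.08   0.06 ]
pump_hole1 [257.3 147.7] 0.74 [0.71  0.235 0.06 ]
pump_hole2 [357.6 199.5] 0.95 [ 0.537 -0.074  0.06 ]
pump_hole2 [358.6 173.8] 0.95 [ 0.618 -0.08   0.06 ]
pump_hole2 [257.3 147.7] 0.74 [0.71  0.235 0.06 ]
pump_hole3 [357.6 199.5] 0.95 [ 0.537 -0.074  0.06 ]
pump_hole3 [358.6 173.8] 0.95 [ 0.618 -0.08   0.06 ]
pump_hole3 [257.3 147.7] 0.74 [0.71  0.235 0.06 ]
dowel_top [262.3 206.4] 0.61 [0.521 0.22  0.072]
mallet_grip [205.6 228.5] 0.95 [0.461 0.401 0.042]
mallet_grip [257.4 224.7] 0.62 [0.469 0.239 0.042]
mallet_grip [318.1 204.9] 0.57 [0.526 0.048 0.042]
mallet_head [189.  231.4] 0.84 [0.453 0.453 0.042]
mall
[... 3044 characters left out ...]
r_mid [260.6 215.1] 0.95 [0.696 0.098 0.03 ]
{'t': 1.8, 'joints': array([-1.42911021e+00,  2.45110252e-01,  1.55779132e+00, -2.78521719e-05,
        1.33872230e+00, -1.74142860e-01]), 'qd': array([ 0.00016819,  0.00071254,  0.00146556, -0.00123461, -0.00062214,
        0.00265315]), 'tau': array([-5.50243622e-04, -4.15820861e+01, -3.14869595e+01,  6.85234694e-02,
        2.89055012e-02, -1.17138052e-05]), 'position': array([ 0.20186604, -0.61786653,  0.21645336]), 'tcp_rot': array([ 9.87556893e-01,  1.57262149e-01, -1.32975559e-05, -1.58305692e-05]), 'force': array([ 0.96054694,  0.72369256, -0.32806143]), 'moment': array([-0.00104058, -0.04277917, -0.02214553]), 'width': 0.9999868622142292}
```

View pictures.

```bash
python3 - <<'E'
import numpy as np,cv2
for n,(x0,y0,x1,y1) in {'top':(160,120,480,280),'side':(200,140,440,380)}.items():
    im=cv2.imread(f'pics/{n}0.png')[y0:y1,x0:x1]
    f=2.5
    cv2.imwrite(f'pics/{n}0z.png',cv2.resize(im,None,fx=f,fy=f,interpolation=cv2.INTER_CUBIC))
E
```

```text
(no output)
```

View pics/top0z.png

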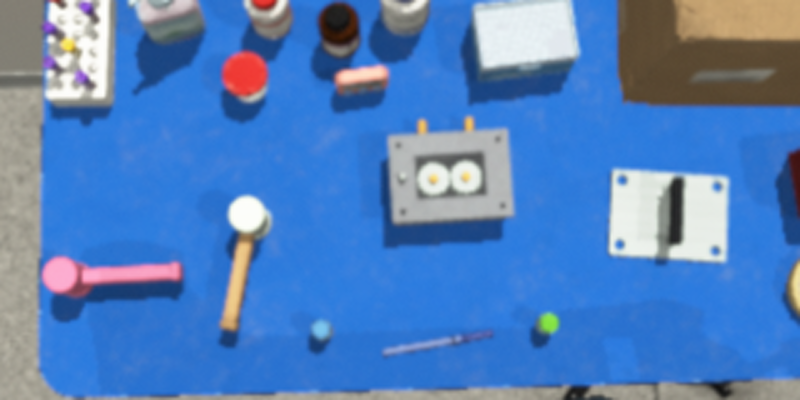

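View pics/side0z.png

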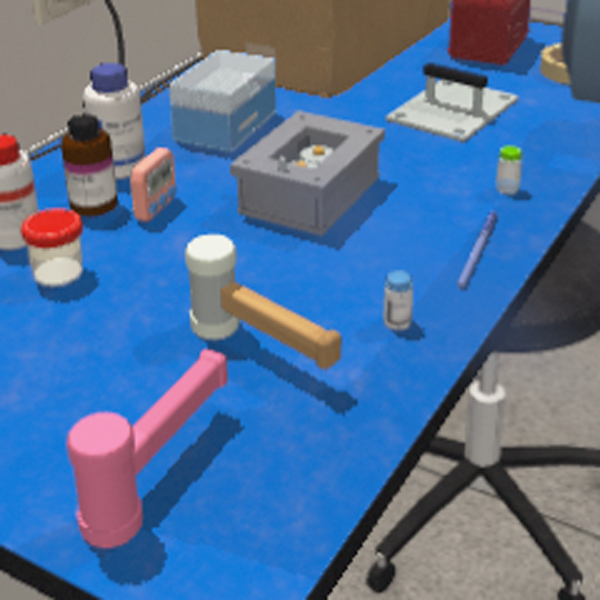

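The real mallet is the wooden-handled one with a white head at about (258,207)–(252,250) in the top view. The one at about (185,229) is pink all over, so it's the look-alike. The dowel is at about (322,191), the pump's left edge, so pump +y is roughly world +y. Next, exact measurements from depth.

```bash
python3 - <<'E'
from h import *
T=np.load('top0.npy',allow_pickle=True).item();S=np.load('side0.npy',allow_pickle=True).item()
ct=cloud(T);cs=cloud(S)
def rect(P,name):
    r=cv2.minAreaRect(P[:,:2].astype(np.float32)*1000); print(name,len(P),np.round(r[0],1),np.round(r[1],1),round(r[2],2))
def box(c,x0,x1,y0,y1,z0,z1):
    m=(c[...,0]>x0)&(c[...,0]<x1)&(c[...,1]>y0)&(c[...,1]<y1)&(c[...,2]>z0)&(c[...,2]<z1);return c[m],m
for n,c in(('top',ct),('side',cs)):
    print(n,'bench z',np.median(box(c,.4,.7,-.2,-.12,-.03,.03)[0][:,2]))
    P,m=box(c,.45,.68,-.13,.09,.052,.068);rect(P,'pump');print(np.median(P[:,2]), P[:,:2].mean(0))
    P,m=box(c,.42,.62,-.4,-.2,.003,.012) ;rect(P,'cover');print(np.median(P[:,2]))
    P,m=box(c,.42,.62,-.4,-.2,.04,.07) ;rect(P,'bar');print(np.median(P[:,2]))
    P,m=box(c,.35,.49,.17,.3,.025,.07);rect(P,'handle');print(np.percentile(P[:,2],[5,50,95]) if len(P) else 0)
    P,m=box(c,.45,.6,.15,.3,.072,.095);rect(P,'head')
    if len(P):print(np.median(P,0))
    P,m=box(c,.54,.61,.01,.06,.066,.08);print('dowel',len(P),P.mean(0) if len(P) else '',P[:,2].max() if len(P) else '')
E
```

```text
top bench z 0.0008628138051062565
pump 1223 [570.4 -19.2] [111.8 150.1] 2.26
0.06070375961178327 [ 0.56968814 -0.0193016 ]
cover 1682 [ 520.  -300.1] [199.8 199.8] 0.05
0.006050205424921171
bar 160 [ 520.1 -302.1] [17.1 86.1] 86.09
0.0549810015892294
handle 228 [438.9 250.3] [ 21.7 106.1] 79.02
[0.04150512 0.0540477  0.06012984]
head 171 [524.8 231.6] [42.9 41.5] 67.2
[0.52432028 0.23138391 0.08428977]
dowel 15 [0.56691288 0.03641973 0.07016139] 0.07678270627175009
side bench z 0.0002976861688767784
pump 979 [570.2 -20.1] [112.2 160.9] 2.04
0.059856072436213374 [ 0.56640566 -0.0093806 ]
cover 646 [ 519.3 -292.7] [190.9 165.4] 0.79
0.006319136530854094
bar 142 [ 519.2 -297.5] [20.3 85.8] 85.29
0.05185362688183158
handle 587 [438.1 251.1] [ 21.7 105.9] 77.71
[0.03421188 0.05049007 0.05541797]
head 252 [523.9 234.2] [41.5 42.4] 32.45
[0.52070585 0.23834608 0.08324223]
dowel 14 [0.56752392 0.04237659 0.07045165] 0.07500223272286488
```

```bash
python3 - <<'E'
import numpy as np,cv2
for n,(x0,y0,x1,y1) in {'top':(300,165,380,215),'side':(290,165,370,215)}.items():
    im=cv2.imread(f'pics/{n}0.png')[y0:y1,x0:x1]
    cv2.imwrite(f'pics/{n}0p.png',cv2.resize(im,None,fx=10,fy=10,interpolation=cv2.INTER_CUBIC))
im=cv2.imread('pics/top0.png')
cv2.imwrite('pics/top0c.png',cv2.resize(im[180:235,400:460],None,fx=10,fy=10,interpolation=cv2.INTER_CUBIC))
cv2.imwrite('pics/top0m.png',cv2.resize(im[190:260,235:285],None,fx=8,fy=8,interpolation=cv2.INTER_CUBIC))
E
```

```text
(no output)
```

View pics/top0p.png

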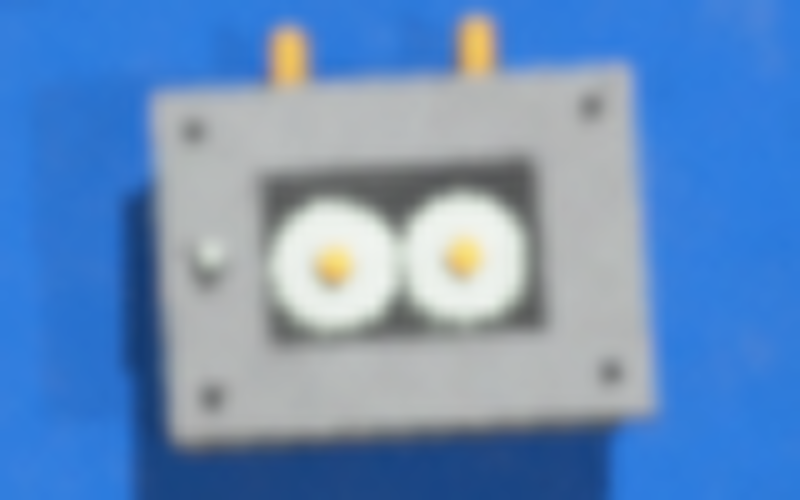

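View pics/top0c.png

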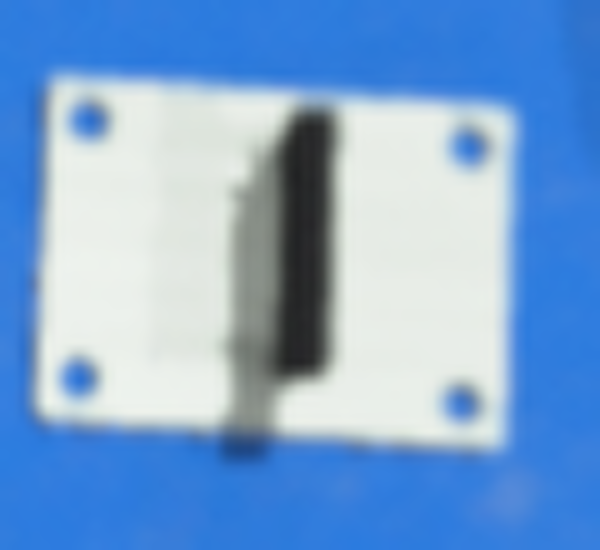

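View pics/top0m.png

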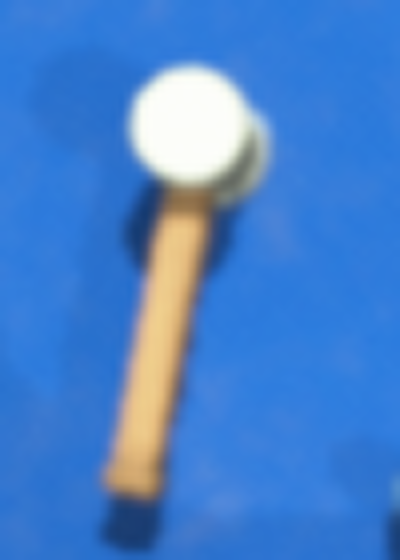

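View pics/side0p.png

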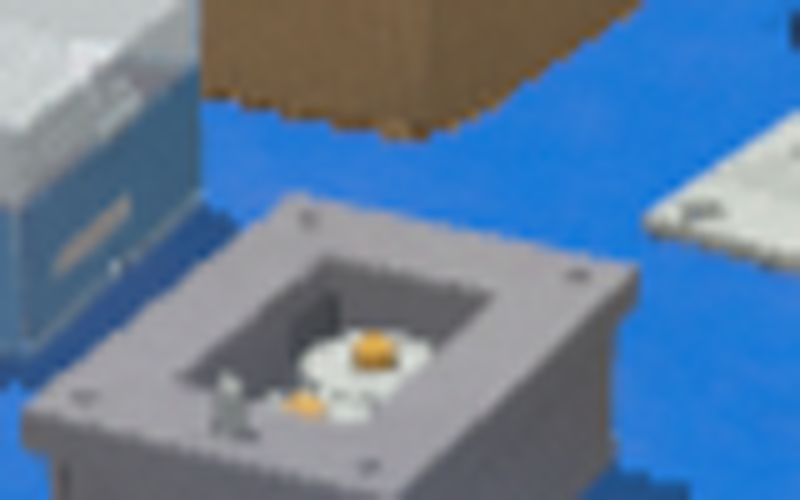

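```bash
python3 - <<'E'
from h import *
T=np.load('top0.npy',allow_pickle=True).item();S=np.load('side0.npy',allow_pickle=True).item()
f=lambda p,o,s=10:(np.array(p)+.5)/s-.5+np.array(o)
def fit(P,name):
    # order: (x+,y+),(x+,y-),(x-,y+),(x-,y-)
    M=np.array([[42,62],[42,-62],[-42,62],[-42,-62]])/1000
    c=P[:,:2].mean(0);Q=P[:,:2]-c
    a=np.arctan2((M[:,0]*Q[:,1]-M[:,1]*Q[:,0]).sum(),(M*Q).sum());print(name,np.round(c*1000,1),'yaw',np.degrees(a), 'scale',np.linalg.norm(Q)/np.linalg.norm(M))
fit(onz(T,f([(193,131),(591,106),(211,398),(610,372)],(300,165)),.06),'pump T')
fit(onz(S,f([(85,397),(308,217),(370,465),(578,275)],(290,165)),.06),'pump S')
fit(onz(T,f([(89,118),(469,146),(80,377),(461,402)],(400,180)),.005),'cover T')
print('dowel',onz(T,f([(209,255)],(300,165)),.072))
print('dowel S',onz(S,f([(230,380)],(290,165)),.072))
# bar top from T: crop ends
print('bar',onz(T,f([(318,108),(300,375)],(400,180)),.055))
# mallet: head disc top T
print('headtop',onz(T,f([(189,125)],(235,190),8),.084))
print('handle',onz(T,f([(186,205),(131,480)],(235,190),8),.054))
p=onz(T,f([(186,205),(131,480)],(235,190),8),.054);d=p[0]-p[1];print(np.degrees(np.arctan2(d[1],d[0])),np.linalg.norm(d))
E
```

```text
pump T [569.3 -19.7] yaw 2.1762350397269925 scale 1.0012191913137272
pump S [570.6 -18.8] yaw 2.146446211941349 scale 1.00437588551887
cover T [ 519.7 -302.6] yaw -5.423062992671393 scale 0.9987673265647979
dowel [[0.56754988 0.04017062 0.072     ]]
dowel S [[0.56968854 0.03815162 0.072     ]]
bar [[ 0.56075992 -0.30709051  0.055     ]
 [ 0.47690003 -0.29636152  0.055     ]]
headtop [[0.52374398 0.23075782 0.084     ]]
handle [[0.49685019 0.23589597 0.054     ]
 [0.39124541 0.25798538 0.054     ]]
-11.814253261828915 0.1078902740605765
```

```bash
cat >> h.py <<'E'
def plan(x,y,z,yawdeg,step=60,rstep=10,tilt=(0,0)):
    """print rows from present pose to tool-down pose with tool x at yaw (deg)"""
    s=status.sense(); p=np.array(s['position']); r=R.from_quat(s['tcp_rot'])
    g=R.from_euler('z',yawdeg,degrees=True)*R.from_quat([1,0,0,0]); t=np.array([x,y,z])
    rv=(r.inv()*g).as_rotvec(); n=int(max(1,np.ceil(np.linalg.norm(t-p)*1000/step),np.ceil(np.degrees(np.linalg.norm(rv))/rstep)))
    print('t',round(s['t'],2),'pos',np.round(p,4),'F',np.round(s['force'],1),'w',round(s['width'],3),'tool x yaw',np.round(np.degrees(np.arctan2(*r.apply([1,0,0])[1::-1])),2),'rows',n)
    for i in range(n):
        ri=r*R.from_rotvec(rv*i/n)
        print([float(v) for v in np.round(ri.inv().apply((t-p)/n)*1000,1)],[float(v) for v in np.round(rv/n,3)])
E
python3 -c "
from h import *
plan(.45,-.2,.216,-11.8)"
```

```text
t 1.8 pos [ 0.2019 -0.6179  0.2165] F [ 1.   0.7 -0.3] w 1.0 tool x yaw 18.1 rows 9
[40.6, -35.6, 0.1] [-0.0, 0.0, 0.058]
[38.5, -37.9, 0.1] [-0.0, 0.0, 0.058]
[36.2, -40.0, 0.1] [-0.0, 0.0, 0.058]
[33.9, -42.1, 0.1] [-0.0, 0.0, 0.058]
[31.4, -44.0, 0.1] [-0.0, 0.0, 0.058]
[28.8, -45.7, 0.1] [-0.0, 0.0, 0.058]
[26.1, -47.3, 0.1] [-0.0, 0.0, 0.058]
[23.3, -48.7, 0.1] [-0.0, 0.0, 0.058]
[20.4, -50.0, 0.1] [-0.0, 0.0, 0.058]
```

arm_command --series '[{"slide":[41,-36,0],"delta_rot":[0,0,0.058],"jaw":-1},{"slide":[38,-38,0],"delta_rot":[0,0,0.058],"jaw":-1},{"slide":[36,-40,0],"delta_rot":[0,0,0.058],"jaw":-1},{"slide":[34,-42,0],"delta_rot":[0,0,0.058],"jaw":-1},{"slide":[31,-44,0],"delta_rot":[0,0,0.058],"jaw":-1}]'

```text
t: 2.42
position: [0.3419, -0.3824, 0.2164]
tcp_rot: [1.0, 0.005, 0.001, 0.001]
force: [0.6, -0.5, -0.4]
width: 0.999
```

arm_command --series '[{"slide":[29,-46,0],"delta_rot":[0,0,0.058],"jaw":-1},{"slide":[26,-47,0],"delta_rot":[0,0,0.058],"jaw":-1},{"slide":[23,-49,0],"delta_rot":[0,0,0.058],"jaw":-1},{"slide":[20,-50,0],"delta_rot":[0,0,0.058],"jaw":-1}]'

```text
t: 2.92
position: [0.4583, -0.1923, 0.2175]
tcp_rot: [0.993, -0.115, 0.002, 0.002]
force: [0.2, -0.6, 0.0]
width: 0.996
```

```bash
python3 -c "
from h import *
plan(.479,.241,.16,-11.8)"
```

```text
t 2.92 pos [ 0.4583 -0.1923  0.2175] F [ 0.2 -0.6  0. ] w 0.996 tool x yaw -13.26 rows 8
[-9.9, -53.3, 7.0] [0.0, -0.001, -0.003]
[-9.8, -53.4, 7.0] [0.0, -0.001, -0.003]
[-9.6, -53.4, 7.0] [0.0, -0.001, -0.003]
[-9.4, -53.4, 7.1] [0.0, -0.001, -0.003]
[-9.2, -53.4, 7.1] [0.0, -0.001, -0.003]
[-9.1, -53.5, 7.1] [0.0, -0.001, -0.003]
[-8.9, -53.5, 7.1] [0.0, -0.001, -0.003]
[-8.7, -53.5, 7.2] [0.0, -0.001, -0.003]
```

arm_command --series '[{"slide":[-10,-53,7],"delta_rot":[0,0,-0.003],"jaw":-1},{"slide":[-10,-53,7],"delta_rot":[0,0,-0.003],"jaw":-1},{"slide":[-9,-53,7],"delta_rot":[0,0,-0.003],"jaw":-1},{"slide":[-9,-53,7],"delta_rot":[0,0,-0.003],"jaw":-1},{"slide":[-9,-53,7],"delta_rot":[0,0,-0.003],"jaw":-1}]'

```text
t: 3.55
position: [0.4737, 0.0846, 0.1828]
tcp_rot: [0.994, -0.108, 0.005, 0.002]
force: [0.8, 0.2, 0.2]
width: 1.0
```

arm_command --series '[{"slide":[-9,-53,7],"delta_rot":[0,0,-0.003],"jaw":-1},{"slide":[-9,-53,7],"delta_rot":[0,0,0],"jaw":-1},{"slide":[-9,-53,7],"delta_rot":[0,0,0],"jaw":-1},{"slide":[0,0,0],"delta_rot":[0,0,0],"jaw":-1}]'

```text
t: 4.05
position: [0.4805, 0.2541, 0.1608]
tcp_rot: [0.995, -0.104, 0.006, 0.002]
force: [-0.2, -0.0, 0.2]
width: 1.0
```

```bash
python3 - <<'E'
from h import *
plan(.4815,.241,.035,-11.8)
c=cams.read_camera('side');im=c['image'].copy()
for a,b in (((.4815,.241,.042),(0,0,255)),((.524,.232,.084),(0,255,0)),((.4,.2577,.054),(255,0,255))):
    u=proj(c,[a])[0];cv2.circle(im,(int(u[0]),int(u[1])),2,b,1)
cv2.imwrite('pics/s1.png',cv2.resize(im[140:340,200:440],None,fx=3,fy=3,interpolation=cv2.INTER_CUBIC))
E
```

```text
t 4.05 pos [0.4805 0.2541 0.1608] F [-0.2 -0.   0.2] w 1.0 tool x yaw -11.93 rows 3
[0.7, 4.1, 42.0] [0.001, -0.004, -0.001]
[0.9, 4.1, 41.9] [0.001, -0.004, -0.001]
[1.0, 4.2, 41.9] [0.001, -0.004, -0.001]
```

View pics/s1.png

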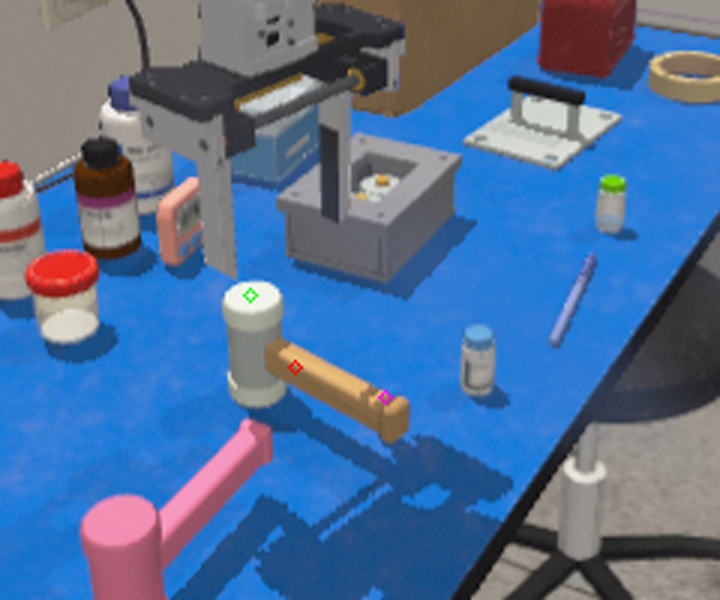

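The side view confirms the wooden-handled, white-headed mallet, with my markers on its handle and head. The pink one is nearer the camera at lower left. Now descending.

arm_command --series '[{"slide":[1,4,42],"delta_rot":[0,-0.004,0],"jaw":-1},{"slide":[1,4,42],"delta_rot":[0,-0.004,0],"jaw":-1},{"slide":[1,4,36],"delta_rot":[0,-0.004,0],"jaw":-1},{"slide":[0,0,5],"delta_rot":[0,0,0],"jaw":-1}]'

```text
t: 4.6
position: [0.4858, 0.236, 0.0364]
tcp_rot: [0.994, -0.107, 0.004, 0.001]
force: [-0.3, 0.2, 0.9]
width: 0.996
```

```bash
python3 -c "
from h import *
plan(.4815,.241,.034,-11.8)"
```

```text
t 4.6 pos [0.4858 0.236  0.0364] F [-0.3  0.2  0.9] w 0.996 tool x yaw -12.31 rows 1
[-5.2, -4.0, 2.3] [0.001, -0.008, -0.009]
```

arm_command --series '[{"slide":[-5,-4,2],"delta_rot":[0,-0.008,-0.009],"jaw":-1},{"slide":[0,0,0],"delta_rot":[0,0,0],"jaw":1},{"slide":[0,0,0],"delta_rot":[0,0,0],"jaw":1},{"slide":[0,0,0],"delta_rot":[0,0,0],"jaw":1},{"slide":[0,0,0],"delta_rot":[0,0,0],"jaw":1}]' --newtons 60

```text
t: 5.22
position: [0.4854, 0.2416, 0.0397]
tcp_rot: [0.995, -0.103, 0.004, -0.001]
force: [0.3, -0.7, -0.6]
width: 0.61
```

arm_command --series '[{"slide":[0,0,0],"delta_rot":[0,0,0],"jaw":1},{"slide":[0,0,0],"delta_rot":[0,0,0],"jaw":1}]'

```text
t: 5.48
position: [0.4855, 0.2418, 0.0399]
tcp_rot: [0.995, -0.103, 0.004, -0.001]
force: [0.3, 0.3, 0.7]
width: 0.4
```

arm_command --series '[{"slide":[-2,0,5],"delta_rot":[0,0,0],"jaw":1},{"slide":[0,0,2],"delta_rot":[0,0,0],"jaw":1},{"slide":[0,0,0],"delta_rot":[0,0,0],"jaw":1},{"slide":[0,0,0],"delta_rot":[0,0,0],"jaw":1}]'

```text
t: 5.98
position: [0.4834, 0.242, 0.0325]
tcp_rot: [0.995, -0.103, 0.004, -0.001]
force: [0.1, -0.3, 2.8]
width: 0.188
```

```bash
python3 -c "
from h import *
plan(.4835,.241,.15,-11.8)"
```

```text
t 5.97 pos [0.4834 0.242  0.0325] F [ 0.1 -0.3  2.8] w 0.188 tool x yaw -11.8 rows 2
[0.6, 0.3, -58.7] [-0.001, -0.004, -0.0]
[0.4, 0.4, -58.7] [-0.001, -0.004, -0.0]
```

arm_command --series '[{"slide":[0,0,0],"delta_rot":[0,0,0],"jaw":1},{"slide":[0,0,-15],"delta_rot":[0,0,0],"jaw":1},{"slide":[0,0,-35],"delta_rot":[0,0,0],"jaw":1},{"slide":[0,0,-40],"delta_rot":[0,0,0],"jaw":1},{"slide":[0,0,-30],"delta_rot":[0,0,0],"jaw":1}]'

```text
t: 6.6
position: [0.4791, 0.2412, 0.1536]
tcp_rot: [0.995, -0.103, -0.001, 0.0]
force: [-0.0, 0.5, -2.6]
width: 0.188
```

```bash
python3 - <<'E'
from h import *
s=status.sense();print(s['width'],s['force'])
# lever grip->head 41mm; head target: 10 mm beyond dowel along mallet x
a=np.radians(-11.8);d=np.array([np.cos(a),np.sin(a)]);D=np.array([.5677,.0406])
print(D-(.041-.009)*d)
g=D-.032*d
plan(g[0],g[1],.15,-11.8)
for n in['side','top']:
    c=cams.read_camera(n);cv2.imwrite(f'pics/{n}2.png',cv2.resize(c['image'][140:340,200:440],None,fx=3,fy=3,interpolation=cv2.INTER_CUBIC))
E
```

```text
0.18810348746298985 [-0.04395728  0.47217395 -2.63412995]
[0.53637624 0.04714387]
t 6.6 pos [0.4791 0.2412 0.1536] F [-0.   0.5 -2.6] w 0.188 tool x yaw -11.81 rows 4
[23.9, 44.5, 0.9] [0.0, 0.0, -0.0]
[23.9, 44.5, 0.9] [0.0, 0.0, -0.0]
[23.9, 44.6, 0.9] [0.0, 0.0, -0.0]
[23.9, 44.6, 0.9] [0.0, 0.0, -0.0]
```

View pics/side2.png

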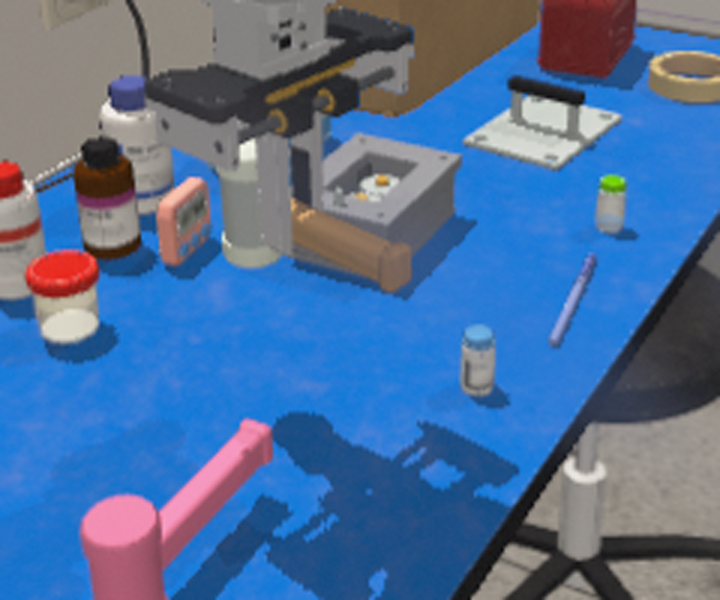

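The side view shows the mallet held level, head white and handle brown in the jaws. Carrying it over the dowel.

arm_command --series '[{"slide":[24,44,0],"delta_rot":[0,0,0],"jaw":1},{"slide":[24,44,0],"delta_rot":[0,0,0],"jaw":1},{"slide":[24,44,0],"delta_rot":[0,0,0],"jaw":1},{"slide":[20,38,0],"delta_rot":[0,0,0],"jaw":1},{"slide":[0,0,0],"delta_rot":[0,0,0],"jaw":1}]'

```text
t: 7.32
position: [0.5345, 0.0522, 0.1498]
tcp_rot: [0.995, -0.102, -0.001, -0.001]
force: [-1.3, 0.1, -1.5]
width: 0.184
```

```bash
python3 - <<'E'
from h import *
plan(.5364,.0471,.115,-11.8)
for n in['side','top']:
    c=cams.read_camera(n);im=c['image'].copy()
    for P in [(.5677,.0406,.06),(.5677,.0406,.073)]:
        u=proj(c,[P])[0];cv2.circle(im,(int(u[0]),int(u[1])),1,(0,0,255),-1)
    s=status.sense();
    cv2.imwrite(f'pics/{n}3.png',cv2.resize(im[140:300,240:400],None,fx=3.5,fy=3.5,interpolation=cv2.INTER_CUBIC))
    C=cloud(c);m=(C[...,2]>.18)&(C[...,2]<.225)&(C[...,0]>.5)
    np.save(f'{n}3.npy',c,allow_pickle=True)
E
```

```text
t 7.33 pos [0.5345 0.0522 0.1498] F [-1.3  0.1 -1.5] w 0.184 tool x yaw -11.67 rows 1
[3.0, 4.6, 34.7] [-0.002, 0.002, 0.002]
```

View pics/side3.png

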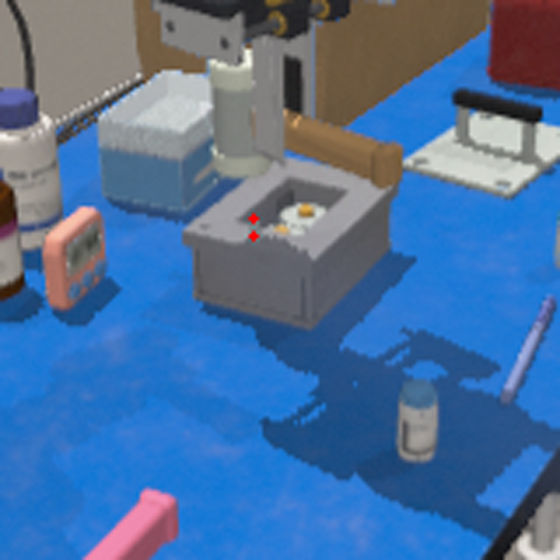

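View pics/top3.png

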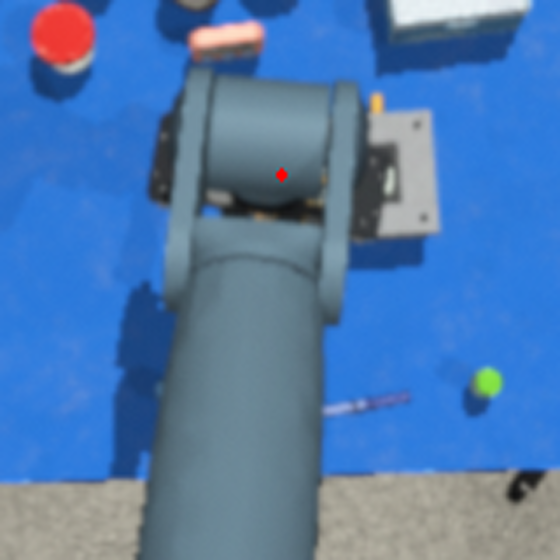

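arm_command --series '[{"slide":[3,5,20],"delta_rot":[0,0,0],"jaw":1},{"slide":[0,0,13],"delta_rot":[0,0,0],"jaw":1},{"slide":[0,0,0],"delta_rot":[0,0,0],"jaw":1}]'

```text
t: 7.8
position: [0.5339, 0.0527, 0.1144]
tcp_rot: [0.995, -0.098, -0.003, -0.002]
force: [0.4, -0.4, -1.7]
width: 0.188
```

```bash
python3 - <<'E'
from h import *
plan(.5364,.0471,.094,-11.8)
c=cams.read_camera('side');im=c['image'].copy()
s=status.sense();b=s['position']+[.041*.979,-.041*.205,-.0325];print(proj(c,[b,[.5677,.0406,.073]]))
cv2.imwrite('pics/s4.png',cv2.resize(im[140:240,260:380],None,fx=6,fy=6,interpolation=cv2.INTER_CUBIC))
E
```

```text
t 7.8 pos [0.5339 0.0527 0.1144] F [ 0.4 -0.4 -1.7] w 0.188 tool x yaw -11.23 rows 1
[3.7, 5.0, 20.4] [-0.003, 0.006, 0.01]
[[309.65351944 199.42448909]
 [312.70680373 202.75689247]]
```

View pics/s4.png

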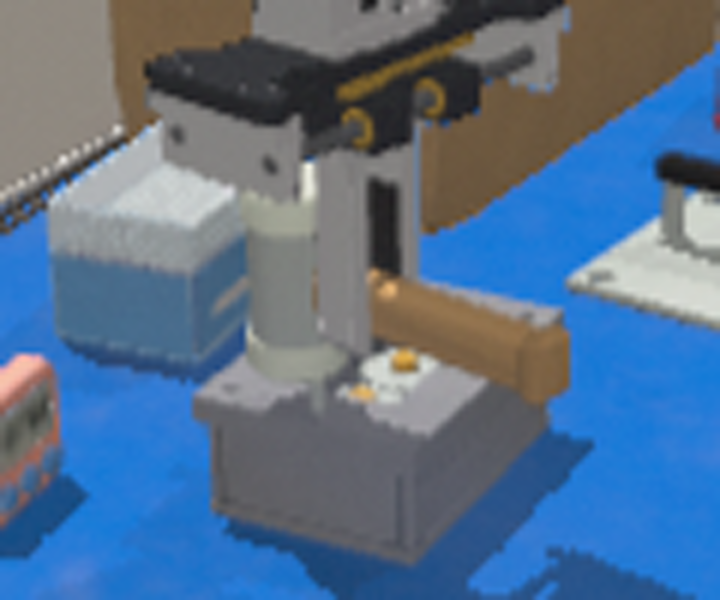

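arm_command --series '[{"slide":[5,7,3],"delta_rot":[0,0.006,0.01],"jaw":1},{"slide":[0,0,5],"delta_rot":[0,0,0],"jaw":1},{"slide":[0,0,5],"delta_rot":[0,0,0],"jaw":1}]'

```text
t: 8.22
position: [0.5393, 0.0448, 0.1037]
tcp_rot: [0.995, -0.103, 0.003, -0.002]
force: [-4.0, 0.7, 4.5]
width: 0.186
```

```bash
python3 - <<'E'
from h import *
plan(.5364,.0471,.094,-11.8)
E
```

```text
t 8.22 pos [0.5393 0.0448 0.1037] F [-4.   0.7  4.5] w 0.186 tool x yaw -11.79 rows 1
[-3.4, -1.6, 9.7] [-0.004, -0.005, 0.0]
```

arm_command --series '[{"slide":[-2,-1,5],"delta_rot":[0,0,0],"jaw":1},{"slide":[-1,0,5],"delta_rot":[0,0,0],"jaw":1},{"slide":[0,0,4],"delta_rot":[0,0,0],"jaw":1}]'

```text
t: 8.6
position: [0.5389, 0.0452, 0.0921]
tcp_rot: [0.995, -0.103, 0.005, -0.0]
force: [-13.8, -0.1, 30.0]
width: 0.184
```

```bash
python3 - <<'E'
from h import *
plan(.5364,.0471,.0925,-11.8)
c=cams.read_camera('side');im=c['image'].copy()
cv2.imwrite('pics/s5.png',cv2.resize(im[140:240,260:380],None,fx=6,fy=6,interpolation=cv2.INTER_CUBIC))
E
```

```text
t 8.6 pos [0.5389 0.0452 0.0921] F [-13.8  -0.1  30. ] w 0.184 tool x yaw -11.79 rows 1
[-2.8, -1.3, -0.4] [-0.002, -0.01, 0.0]
```

View pics/s5.png

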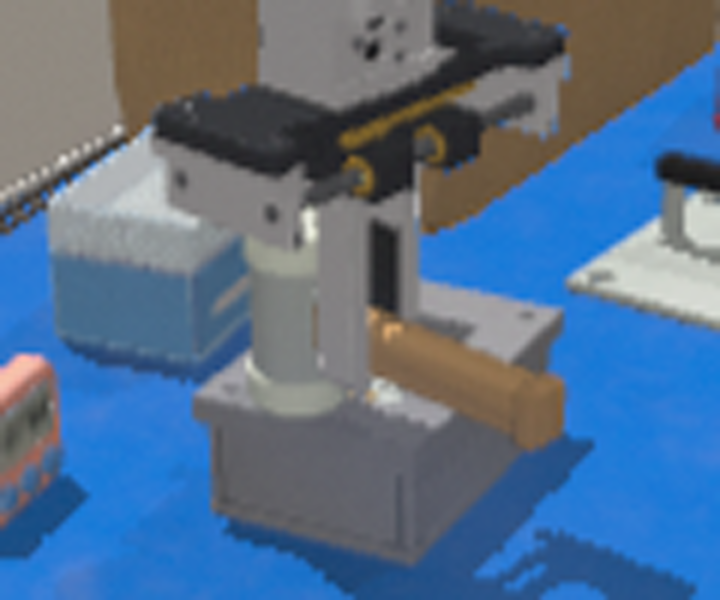

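arm_command --series '[{"slide":[-2,0,1],"delta_rot":[0,0,0],"jaw":1},{"slide":[0,0,-15],"delta_rot":[0,0,0],"jaw":1},{"slide":[0,0,-30],"delta_rot":[0,0,0],"jaw":1},{"slide":[-22,-40,-10],"delta_rot":[0,0,0],"jaw":1},{"slide":[-22,-40,0],"delta_rot":[0,0,0],"jaw":1}]'

```text
t: 9.28
position: [0.5085, 0.1341, 0.1472]
tcp_rot: [0.994, -0.105, 0.004, -0.002]
force: [-0.7, 0.4, -2.5]
width: 0.188
```

```bash
python3 - <<'E'
from h import *
plan(.4755,.243,.15,-11.8)
for n in ['side','top']:
    c=cams.read_camera(n);im=c['image'].copy()
    o=(270,150) if n=='side' else (290,160)
    cv2.imwrite(f'pics/{n}6.png',cv2.resize(im[o[1]:o[1]+80,o[0]:o[0]+100],None,fx=7,fy=7,interpolation=cv2.INTER_CUBIC))
E
```

```text
t 9.28 pos [0.5085 0.1341 0.1472] F [-0.7  0.4 -2.5] w 0.188 tool x yaw -12.1 rows 2
[-27.5, -49.8, -1.4] [-0.002, -0.003, -0.003]
[-27.4, -49.8, -1.4] [-0.002, -0.003, -0.003]
```

View pics/side6.png

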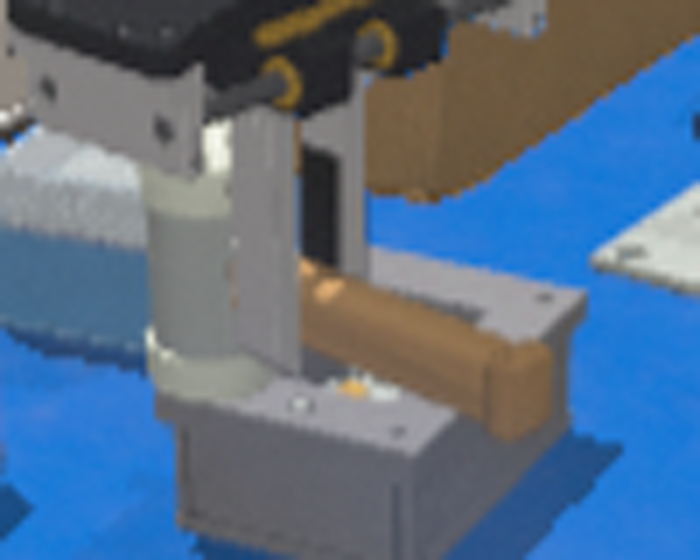

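View pics/top6.png

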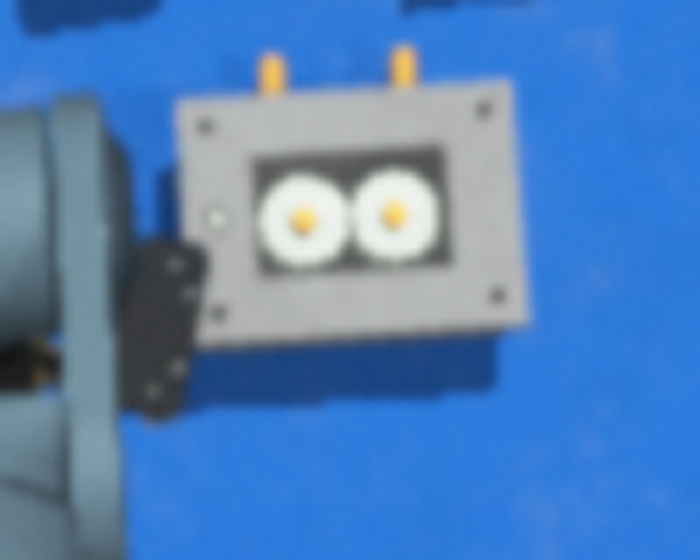

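The dowel now shows as a flat disc with no shadow in both views (side crop (302,405), top crop (217,217)), so it is flush. Putting the mallet back.

arm_command --series '[{"slide":[-27,-50,0],"delta_rot":[0,0,0],"jaw":1},{"slide":[-27,-50,0],"delta_rot":[0,0,0],"jaw":1},{"slide":[0,0,40],"delta_rot":[0,0,0],"jaw":1},{"slide":[0,0,40],"delta_rot":[0,0,0],"jaw":1},{"slide":[0,0,20],"delta_rot":[0,0,0],"jaw":1}]'

```text
t: 10.0
position: [0.4743, 0.2489, 0.0455]
tcp_rot: [0.995, -0.102, 0.003, -0.003]
force: [0.5, 1.1, -2.1]
width: 0.186
```

```bash
python3 - <<'E'
from h import *
plan(.4755,.243,.0335,-11.8)
c=cams.read_camera('side');im=c['image'].copy()
cv2.imwrite('pics/s7.png',cv2.resize(im[180:320,220:380],None,fx=4,fy=4,interpolation=cv2.INTER_CUBIC))
E
```

```text
t 10.0 pos [0.4743 0.2489 0.0455] F [ 0.5  1.1 -2.1] w 0.186 tool x yaw -11.76 rows 1
[2.3, 5.7, 12.0] [-0.007, -0.005, 0.001]
```

View pics/s7.png

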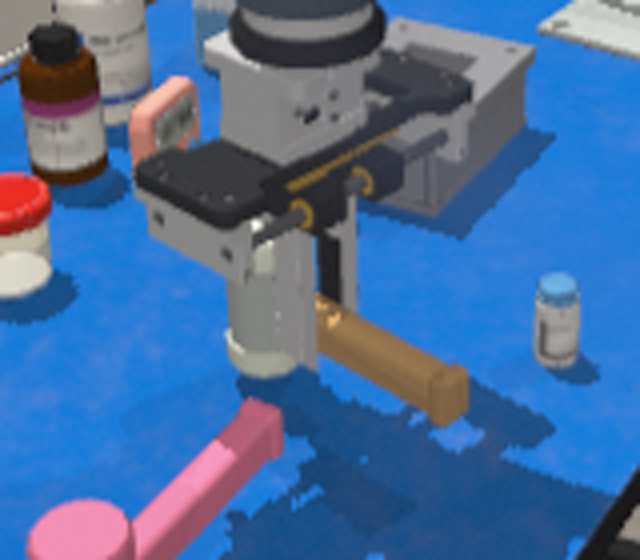

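The side view shows the mallet upright and level just above the bench at its old spot, clear of the pump and the pink look-alike. Lowering the rest.

arm_command --series '[{"slide":[0,0,6],"delta_rot":[0,0,0],"jaw":1},{"slide":[0,0,5],"delta_rot":[0,0,0],"jaw":1},{"slide":[0,0,0],"delta_rot":[0,0,0],"jaw":1}]'

```text
t: 10.42
position: [0.4738, 0.2481, 0.0333]
tcp_rot: [0.995, -0.103, 0.001, -0.003]
force: [0.3, -0.7, -1.8]
width: 0.19
```

arm_command --series '[{"slide":[0,0,2],"delta_rot":[0,0,0],"jaw":1},{"slide":[0,0,0],"delta_rot":[0,0,0],"jaw":1}]'

```text
t: 10.68
position: [0.4748, 0.2485, 0.0331]
tcp_rot: [0.995, -0.103, 0.002, -0.004]
force: [-1.0, 0.7, -2.3]
width: 0.19
```

arm_command --series '[{"slide":[0,0,3],"delta_rot":[0,0,0],"jaw":1},{"slide":[0,0,1],"delta_rot":[0,0,0],"jaw":1}]'

```text
t: 10.92
position: [0.4755, 0.249, 0.0326]
tcp_rot: [0.995, -0.103, 0.002, -0.003]
force: [-2.8, -1.4, 3.3]
width: 0.185
```

Touched down (force now +3.3 N). Releasing.

arm_command --series '[{"slide":[0,0,0],"delta_rot":[0,0,0],"jaw":-1},{"slide":[0,0,0],"delta_rot":[0,0,0],"jaw":-1},{"slide":[0,0,0],"delta_rot":[0,0,0],"jaw":-1},{"slide":[0,0,0],"delta_rot":[0,0,0],"jaw":-1},{"slide":[0,0,0],"delta_rot":[0,0,0],"jaw":-1}]'

```text
t: 11.55
position: [0.4765, 0.2491, 0.0329]
tcp_rot: [0.995, -0.103, 0.003, -0.004]
force: [0.4, 0.2, 0.1]
width: 0.688
```

arm_command --series '[{"slide":[0,0,0],"delta_rot":[0,0,0],"jaw":-1},{"slide":[0,0,-20],"delta_rot":[0,0,0],"jaw":-1},{"slide":[0,0,-50],"delta_rot":[0,0,0],"jaw":-1},{"slide":[0,0,-55],"delta_rot":[0,0,0],"jaw":-1},{"slide":[0,0,-40],"delta_rot":[0,0,0],"jaw":-1}]'

```text
t: 12.18
position: [0.4726, 0.2471, 0.198]
tcp_rot: [0.995, -0.103, -0.002, -0.002]
force: [1.0, 0.1, -0.4]
width: 0.997
```

```bash
python3 - <<'E'
from h import *
plan(.5197,-.3,.2,-5.4)
c=cams.read_camera('side');im=c['image'].copy()
cv2.imwrite('pics/s8.png',cv2.resize(im[140:340,200:440],None,fx=3,fy=3,interpolation=cv2.INTER_CUBIC))
E
```

```text
t 12.18 pos [0.4726 0.2471 0.198 ] F [ 1.   0.1 -0.4] w 0.997 tool x yaw -11.85 rows 10
[15.8, 52.6, -0.4] [-0.0, 0.0, -0.011]
[15.3, 52.7, -0.4] [-0.0, 0.0, -0.011]
[14.7, 52.9, -0.4] [-0.0, 0.0, -0.011]
[14.1, 53.1, -0.4] [-0.0, 0.0, -0.011]
[13.5, 53.2, -0.3] [-0.0, 0.0, -0.011]
[12.9, 53.4, -0.3] [-0.0, 0.0, -0.011]
[12.3, 53.5, -0.3] [-0.0, 0.0, -0.011]
[11.7, 53.7, -0.3] [-0.0, 0.0, -0.011]
[11.1, 53.8, -0.2] [-0.0, 0.0, -0.011]
[10.4, 53.9, -0.2] [-0.0, 0.0, -0.011]
```

View pics/s8.png

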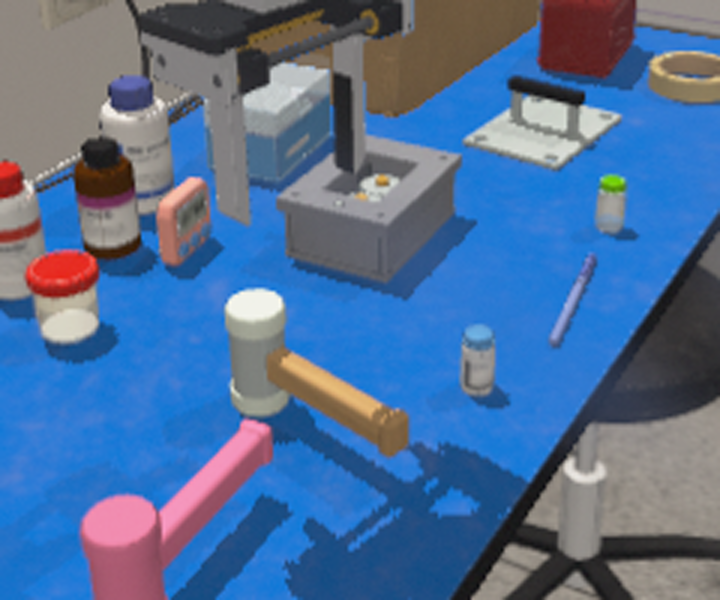

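The side view shows the mallet upright on its own (head at crop (257,350)), clear of the pump, and the dowel flush at crop (338,203). Now to the cover.

arm_command --series '[{"slide":[16,53,0],"delta_rot":[0,0,-0.011],"jaw":-1},{"slide":[15,53,0],"delta_rot":[0,0,-0.011],"jaw":-1},{"slide":[15,53,0],"delta_rot":[0,0,-0.011],"jaw":-1},{"slide":[14,53,0],"delta_rot":[0,0,-0.011],"jaw":-1},{"slide":[14,53,0],"delta_rot":[0,0,-0.011],"jaw":-1}]'

```text
t: 12.85
position: [0.5021, -0.0302, 0.2046]
tcp_rot: [0.997, -0.071, 0.007, -0.004]
force: [0.8, -0.8, -0.3]
width: 0.999
```

arm_command --series '[{"slide":[13,53,0],"delta_rot":[0,0,-0.011],"jaw":-1},{"slide":[12,53,0],"delta_rot":[0,0,-0.011],"jaw":-1},{"slide":[12,54,0],"delta_rot":[0,0,-0.011],"jaw":-1},{"slide":[11,54,0],"delta_rot":[0,0,-0.011],"jaw":-1},{"slide":[10,54,0],"delta_rot":[0,0,-0.011],"jaw":-1}]'

```text
t: 13.48
position: [0.5273, -0.3126, 0.202]
tcp_rot: [0.999, -0.043, 0.007, -0.004]
force: [0.6, 0.6, 0.0]
width: 1.002
```

```bash
python3 - <<'E'
from h import *
plan(.5197,-.3022,.1,-5.4)
c=cams.read_camera('side');im=c['image'].copy()
cv2.imwrite('pics/s9.png',cv2.resize(im[100:220,320:460],None,fx=5,fy=5,interpolation=cv2.INTER_CUBIC))
a=np.radians(-5.4)
B=np.array([[np.cos(a),np.sin(a)]])*np.array([[-.043],[0],[.043]])+[.5197,-.3015]
print(proj(c,np.c_[B,[.055]*3]))
E
```

```text
t 13.47 pos [ 0.5273 -0.3126  0.202 ] F [0.6 0.6 0. ] w 1.002 tool x yaw -4.9 rows 2
[-4.9, -4.4, 51.0] [-0.004, -0.007, 0.004]
[-4.6, -4.6, 51.0] [-0.004, -0.007, 0.004]
[[394.28952153 170.64387324]
 [381.95320099 167.70677355]
 [370.04764632 164.86974377]]
```

View pics/s9.png

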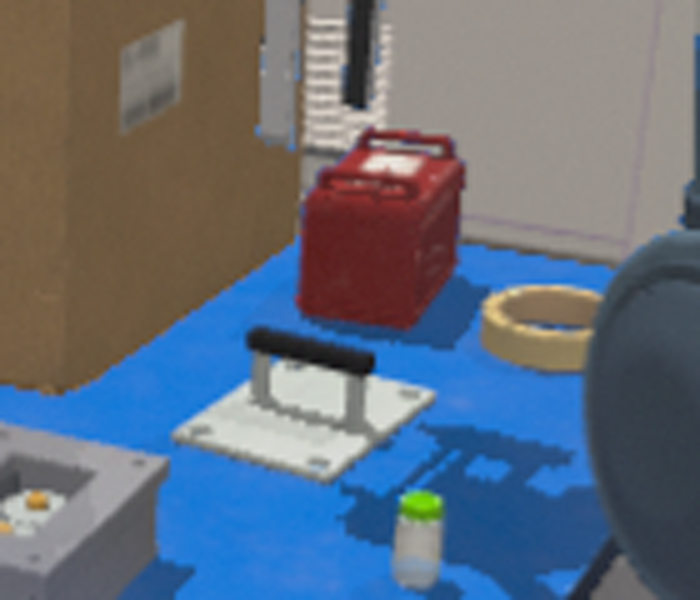

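arm_command --series '[{"slide":[-5,-5,50],"delta_rot":[-0.004,-0.007,0.004],"jaw":-1},{"slide":[-4,-4,45],"delta_rot":[-0.004,-0.007,0.004],"jaw":-1},{"slide":[0,0,0],"delta_rot":[0,0,0],"jaw":-1}]'

```text
t: 13.9
position: [0.5197, -0.3114, 0.1045]
tcp_rot: [0.999, -0.051, 0.001, 0.002]
force: [0.9, 0.4, 0.0]
width: 0.998
```

```bash
python3 - <<'E'
from h import *
plan(.5197,-.302,.04,-5.4)
E
```

```text
t 13.9 pos [ 0.5197 -0.3114  0.1045] F [0.9 0.4 0. ] w 0.998 tool x yaw -5.86 rows 2
[-0.5, -4.8, 32.2] [0.002, -0.001, -0.004]
[-0.5, -4.7, 32.3] [0.002, -0.001, -0.004]
```

arm_command --series '[{"slide":[0,-7,20],"delta_rot":[0,0,-0.008],"jaw":-1},{"slide":[0,-3,25],"delta_rot":[0,0,0],"jaw":-1},{"slide":[0,0,15],"delta_rot":[0,0,0],"jaw":-1}]'

```text
t: 14.28
position: [0.5246, -0.3031, 0.0476]
tcp_rot: [0.999, -0.046, 0.005, 0.005]
force: [0.1, 0.1, -0.8]
width: 0.999
```

```bash
python3 - <<'E'
from h import *
plan(.5197,-.302,.04,-5.4)
E
```

```text
t 14.28 pos [ 0.5246 -0.3031  0.0476] F [ 0.1  0.1 -0.8] w 0.999 tool x yaw -5.29 rows 1
[-5.0, -0.7, 7.6] [0.01, -0.01, 0.002]
```

arm_command --series '[{"slide":[-5,-1,6],"delta_rot":[0.01,-0.01,0.002],"jaw":-1},{"slide":[0,0,0],"delta_rot":[0,0,0],"jaw":-1}]'

```text
t: 14.52
position: [0.5198, -0.3015, 0.0414]
tcp_rot: [0.999, -0.047, -0.0, -0.0]
force: [0.1, -0.8, 0.4]
width: 1.0
```

```bash
python3 - <<'E'
from h import *
plan(.5197,-.302,.04,-5.4)
E
```

```text
t 14.53 pos [ 0.5198 -0.3015  0.0414] F [ 0.1 -0.8  0.4] w 1.0 tool x yaw -5.38 rows 1
[-0.0, 0.5, 1.4] [-0.001, 0.0, 0.0]
```

arm_command --series '[{"slide":[0,0,1],"delta_rot":[0,0,0],"jaw":1},{"slide":[0,0,0],"delta_rot":[0,0,0],"jaw":1},{"slide":[0,0,0],"delta_rot":[0,0,0],"jaw":1},{"slide":[0,0,0],"delta_rot":[0,0,0],"jaw":1},{"slide":[0,0,0],"delta_rot":[0,0,0],"jaw":1}]' --newtons 50

```text
t: 15.15
position: [0.5211, -0.3029, 0.0429]
tcp_rot: [0.999, -0.047, 0.002, 0.001]
force: [-0.4, 0.1, 0.1]
width: 0.5
```

arm_command --series '[{"slide":[0,0,0],"delta_rot":[0,0,0],"jaw":1},{"slide":[0,0,0],"delta_rot":[0,0,0],"jaw":1},{"slide":[0,0,0],"delta_rot":[0,0,0],"jaw":1},{"slide":[0,0,0],"delta_rot":[0,0,0],"jaw":1},{"slide":[0,0,0],"delta_rot":[0,0,0],"jaw":1}]'

```text
t: 15.78
position: [0.5211, -0.3028, 0.0428]
tcp_rot: [0.999, -0.047, 0.002, 0.001]
force: [-0.1, -0.0, 0.1]
width: 0.164
```

```bash
python3 - <<'E'
from h import *
plan(.5197,-.302,.04,-5.4)
E
```

```text
t 15.78 pos [ 0.5211 -0.3028  0.0428] F [-0.1 -0.   0.1] w 0.164 tool x yaw -5.4 rows 1
[-1.5, -0.6, 2.8] [0.002, -0.003, 0.0]
```

arm_command --series '[{"slide":[0,0,-10],"delta_rot":[0,0,0],"jaw":1},{"slide":[0,0,-30],"delta_rot":[0,0,0],"jaw":1},{"slide":[0,0,-40],"delta_rot":[0,0,0],"jaw":1},{"slide":[0,0,-40],"delta_rot":[0,0,0],"jaw":1},{"slide":[0,0,-10],"delta_rot":[0,0,0],"jaw":1}]'

```text
t: 16.4
position: [0.519, -0.3012, 0.1751]
tcp_rot: [0.999, -0.047, -0.001, -0.001]
force: [0.6, -0.6, -2.1]
width: 0.165
```

```bash
python3 - <<'E'
from h import *
plan(.57,-.0193,.178,2.17,step=50)
c=cams.read_camera('side');im=c['image'].copy()
cv2.imwrite('pics/s10.png',cv2.resize(im[80:220,310:450],None,fx=4,fy=4,interpolation=cv2.INTER_CUBIC))
E
```

```text
t 16.4 pos [ 0.519  -0.3012  0.1751] F [ 0.6 -0.6 -2.1] w 0.165 tool x yaw -5.39 rows 6
[4.0, -47.6, -0.4] [-0.0, 0.0, -0.022]
[5.1, -47.5, -0.4] [-0.0, 0.0, -0.022]
[6.1, -47.3, -0.4] [-0.0, 0.0, -0.022]
[7.2, -47.2, -0.4] [-0.0, 0.0, -0.022]
[8.2, -47.0, -0.5] [-0.0, 0.0, -0.022]
[9.2, -46.8, -0.5] [-0.0, 0.0, -0.022]
```

View pics/s10.png

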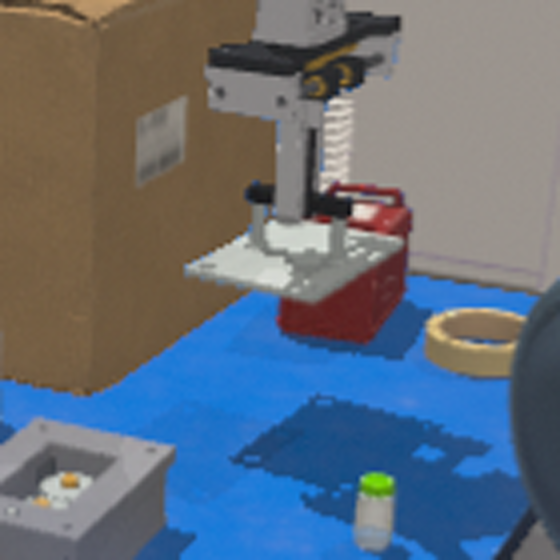

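The cover is held level by its bar, off the bench. Carrying it over the pump.

arm_command --series '[{"slide":[4,-42,0],"delta_rot":[0,0,-0.022],"jaw":1},{"slide":[5,-47,0],"delta_rot":[0,0,-0.022],"jaw":1},{"slide":[6,-47,0],"delta_rot":[0,0,-0.022],"jaw":1},{"slide":[7,-47,0],"delta_rot":[0,0,-0.022],"jaw":1},{"slide":[8,-47,0],"delta_rot":[0,0,-0.022],"jaw":1}]'

```text
t: 17.08
position: [0.556, -0.0673, 0.1659]
tcp_rot: [1.0, 0.006, -0.007, -0.004]
force: [0.4, 0.0, -1.6]
width: 0.166
```

arm_command --series '[{"slide":[8,-30,0],"delta_rot":[0,0,-0.02],"jaw":1},{"slide":[0,-10,0],"delta_rot":[0,0,0],"jaw":1},{"slide":[0,0,0],"delta_rot":[0,0,0],"jaw":1}]'

```text
t: 17.45
position: [0.56, -0.0228, 0.1603]
tcp_rot: [1.0, 0.019, -0.012, -0.005]
force: [0.6, 0.3, -1.6]
width: 0.164
```

```bash
python3 - <<'E'
from h import *
plan(.57,-.0193,.14,2.17)
E
```

```text
t 17.45 pos [ 0.56   -0.0228  0.1603] F [ 0.6  0.3 -1.6] w 0.164 tool x yaw 2.13 rows 1
[10.6, -2.9, 20.1] [-0.011, 0.023, -0.001]
```

arm_command --series '[{"slide":[10,-3,5],"delta_rot":[-0.011,0.023,0],"jaw":1},{"slide":[0,0,5],"delta_rot":[0,0,0],"jaw":1},{"slide":[0,0,0],"delta_rot":[0,0,0],"jaw":1}]'

```text
t: 17.82
position: [0.5697, -0.0217, 0.1482]
tcp_rot: [1.0, 0.017, -0.0, 0.0]
force: [0.8, -0.2, -2.6]
width: 0.167
```

```bash
cat > meas.py <<'E'
from h import *
import sys
tag=sys.argv[1]
plan(.57,-.0193,.119,2.17)
for n in ['side','top']:
    c=cams.read_camera(n);np.save(f'{n}_{tag}.npy',c,allow_pickle=True)
    C=cloud(c); s=status.sense(); zu=s['position'][2]-.0428
    m=(C[...,0]>.47)&(C[...,0]<.67)&(C[...,1]>-.13)&(C[...,1]<.09)&(abs(C[...,2]-zu-.006)<.008)
    P=C[m]; r=cv2.minAreaRect(P[:,:2].astype(np.float32)*1000); print(n,len(P),np.round(r[0],1),np.round(r[1],1),r[2])
    A=np.c_[P[:,:2]-P[:,:2].mean(0),np.ones(len(P))]; k=np.linalg.lstsq(A,P[:,2],rcond=None)[0];print('slope',np.round(k,4),'pred top',zu+.006)
    o=(270,140) if n=='side' else (290,160)
    cv2.imwrite(f'pics/{n}_{tag}.png',cv2.resize(c['image'][o[1]:o[1]+80,o[0]:o[0]+100],None,fx=8,fy=8,interpolation=cv2.INTER_CUBIC))
E
python3 meas.py a
```

```text
t 17.82 pos [ 0.5697 -0.0217  0.1482] F [ 0.8 -0.2 -2.6] w 0.167 tool x yaw 1.91 rows 1
[0.4, -2.4, 29.2] [0.001, 0.001, -0.004]
side 995 [568.9 -19.9] [112.4 154. ] 2.1982674598693848
slope [ 0.0053 -0.0084  0.1113] pred top 0.1117571034936013
top 11 [544.4 -85.2] [55.5 10.1] 28.529706954956055
slope [-0.2091  0.4193  0.1115] pred top 0.11208908725301364
```

View pics/side_a.png

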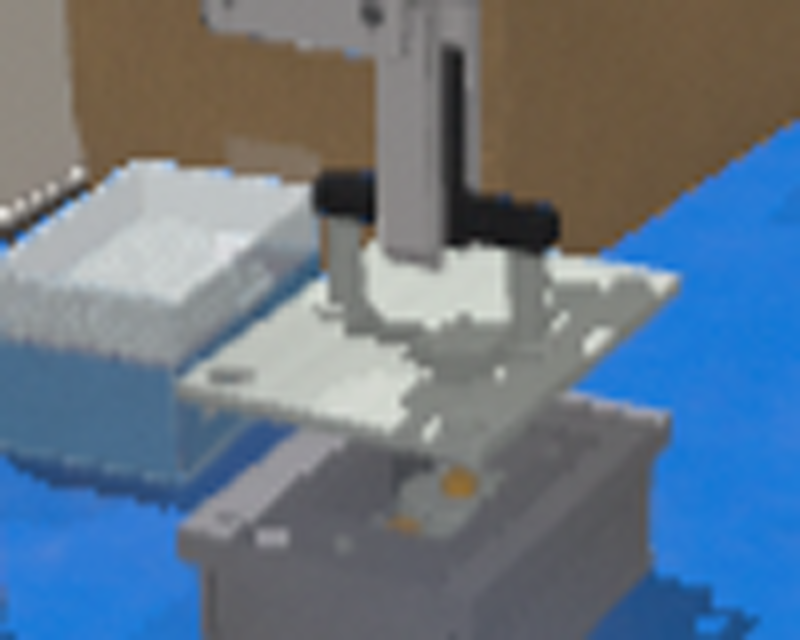

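View pics/top_a.png

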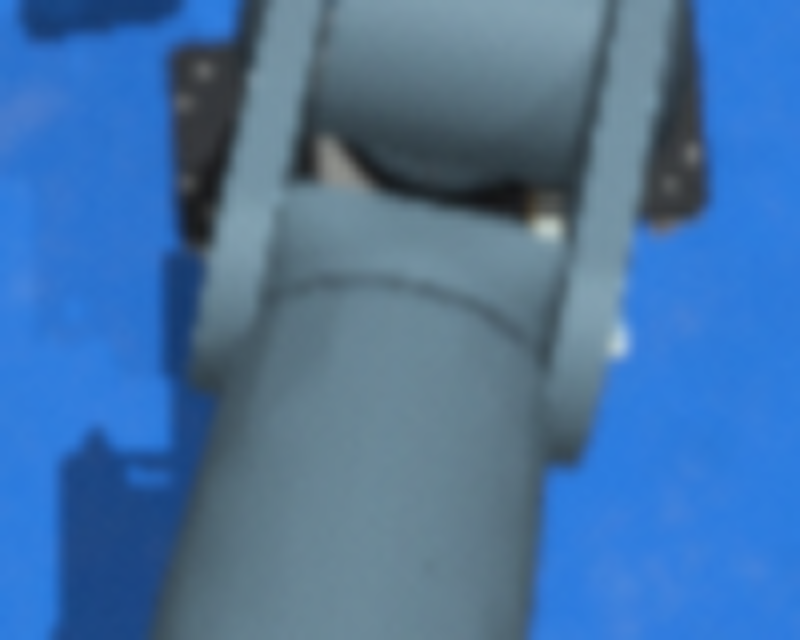

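The side view (top is blocked by the arm) shows the plate level above the flange. Depth puts its centre at (568.9, −19.9) mm with yaw 2.2°, which agrees with the pump. Lowering and then checking finely.

arm_command --series '[{"slide":[0,-2,8],"delta_rot":[0,0,-0.004],"jaw":1},{"slide":[0,0,8],"delta_rot":[0,0,0],"jaw":1},{"slide":[0,0,4],"delta_rot":[0,0,0],"jaw":1},{"slide":[0,0,0],"delta_rot":[0,0,0],"jaw":1}]'

```text
t: 18.42
position: [0.5699, -0.0198, 0.1275]
tcp_rot: [1.0, 0.019, 0.0, 0.0]
force: [-0.4, -0.3, -1.6]
width: 0.166
```

```bash
python3 meas.py b
```

```text
t 18.43 pos [ 0.5699 -0.0198  0.1275] F [-0.4 -0.3 -1.6] w 0.166 tool x yaw 2.14 rows 1
[0.1, -0.5, 8.5] [0.001, -0.0, -0.0]
side 989 [568.9 -18.6] [111.6 154.9] 2.0518014430999756
slope [ 0.0066 -0.0085  0.0906] pred top 0.09088111196761306
top 10 [548.2 -82.1] [66.7  5.9] 25.31500816345215
slope [-0.2341  0.5705  0.0909] pred top 0.09122524473687368
```

arm_command --series '[{"slide":[0,0,5],"delta_rot":[0,0,0],"jaw":1},{"slide":[0,0,3],"delta_rot":[0,0,0],"jaw":1},{"slide":[0,0,0],"delta_rot":[0,0,0],"jaw":1}]'

```text
t: 18.9
position: [0.5706, -0.0199, 0.1199]
tcp_rot: [1.0, 0.019, 0.001, 0.001]
force: [0.3, -0.6, -2.8]
width: 0.167
```

```bash
python3 meas.py c; python3 - <<'E'
from h import *
S0=np.load('side0.npy',allow_pickle=True).item();S=np.load('side_c.npy',allow_pickle=True).item()
def poly(cx,cy,yaw,z):
    a=np.radians(yaw);M=np.array([[np.cos(a),-np.sin(a)],[np.sin(a),np.cos(a)]])
    q=np.array([[55,75],[55,-75],[-55,-75],[-55,75]])/1000; h=np.array([[42,62],[42,-62],[-42,-62],[-42,62]])/1000
    f=lambda k:np.c_[k@M.T+[cx,cy],[z]*4]
    return f(q),f(h)
def draw(c,sets,name,o=(280,150),f=9,sz=(85,65)):
    im=cv2.resize(c['image'][o[1]:o[1]+sz[1],o[0]:o[0]+sz[0]],None,fx=f,fy=f,interpolation=cv2.INTER_CUBIC)
    for (q,h),col in sets:
        t=lambda P:((proj(c,P)-o+.5)*f-.5).round().astype(np.int32)
        cv2.polylines(im,[t(q)],True,col,1)
        for p in t(h):cv2.circle(im,tuple(int(v) for v in p),2,col,-1)
    cv2.imwrite(f'pics/{name}.png',im)
draw(S0,[(poly(.5703,-.0193,2.17,.06),(0,0,255))],'f0')
import sys
C=cloud(S)
draw(S,[(poly(.5703,-.0193,2.17,.06),(0,0,255)),(poly(.5703,-.0193,2.1,.0855),(0,200,0))],'f1')
E
```

```text
t 18.9 pos [ 0.5706 -0.0199  0.1199] F [ 0.3 -0.6 -2.8] w 0.167 tool x yaw 2.14 rows 1
[-0.6, -0.7, 0.9] [0.001, -0.002, -0.0]
side 985 [570.6 -17.8] [113.2 152.6] 2.8242568969726562
slope [ 0.0077 -0.0094  0.0831] pred top 0.08326312251953152
top 5 [525.2 -94.5] [ 0.3 12.5] 87.5030517578125
slope [ 0.4079 10.1082  0.0826] pred top 0.08339538959776627
```

View pics/f0.png

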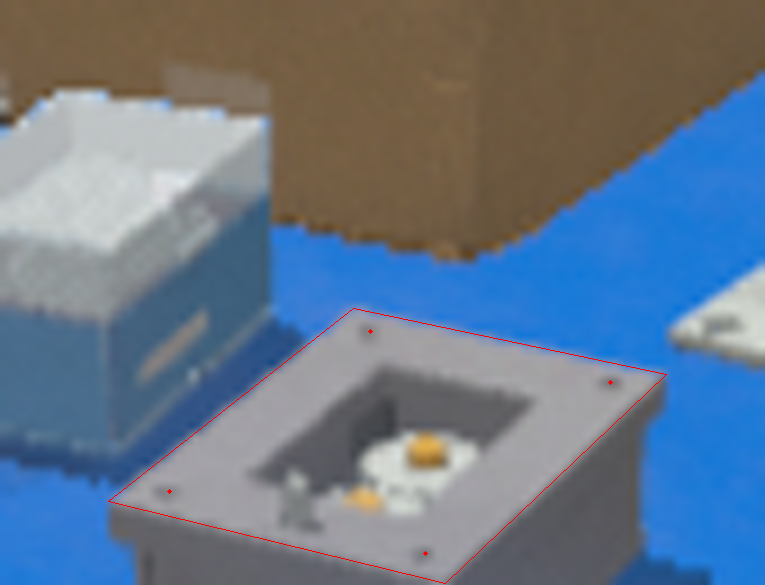

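View pics/f1.png

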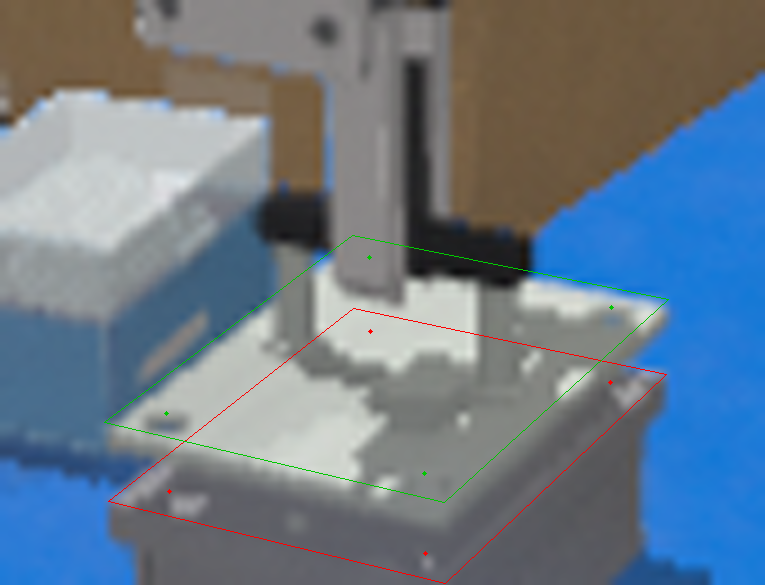

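```bash
python3 - <<'E'
from h import *
S=np.load('side_c.npy',allow_pickle=True).item()
def poly(cx,cy,yaw,z):
    a=np.radians(yaw);M=np.array([[np.cos(a),-np.sin(a)],[np.sin(a),np.cos(a)]])
    q=np.array([[55,75],[55,-75],[-55,-75],[-55,75]])/1000; h=np.array([[42,62],[42,-62],[-42,-62],[-42,62]])/1000
    f=lambda k:np.c_[k@M.T+[cx,cy],[z]*4]
    return f(q),f(h)
o=(286,170);f=10;sz=(78,50)
im=cv2.resize(S['image'][o[1]:o[1]+sz[1],o[0]:o[0]+sz[0]],None,fx=f,fy=f,interpolation=cv2.INTER_CUBIC)
cv2.imwrite('pics/g0.png',im)
for (q,h),col in [(poly(.5703,-.0193,2.17,.0832),(0,200,0)),(poly(.5703,-.0193,2.17,.0772),(0,0,255))]:
    t=lambda P:((proj(S,P)-o+.5)*f-.5).round().astype(np.int32)
    cv2.polylines(im,[t(q)],True,col,1)
    for p in t(h):cv2.circle(im,tuple(int(v) for v in p),2,col,-1)
cv2.imwrite('pics/g1.png',im)
E
```

```text
(no output)
```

View pics/g1.png

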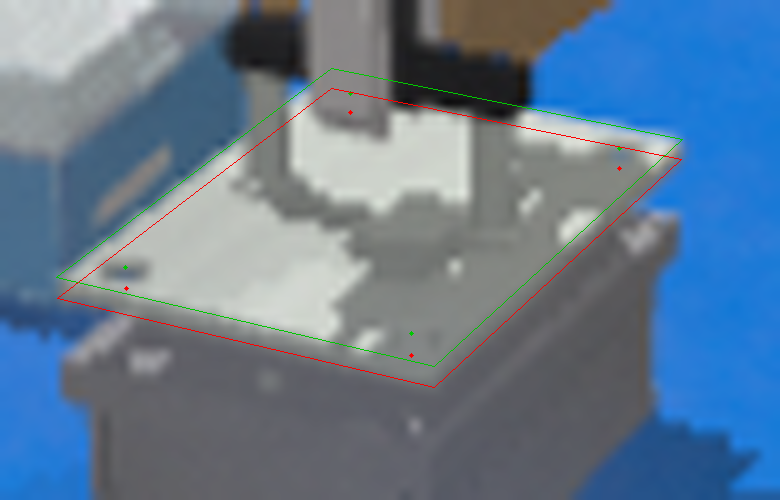

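View pics/g0.png

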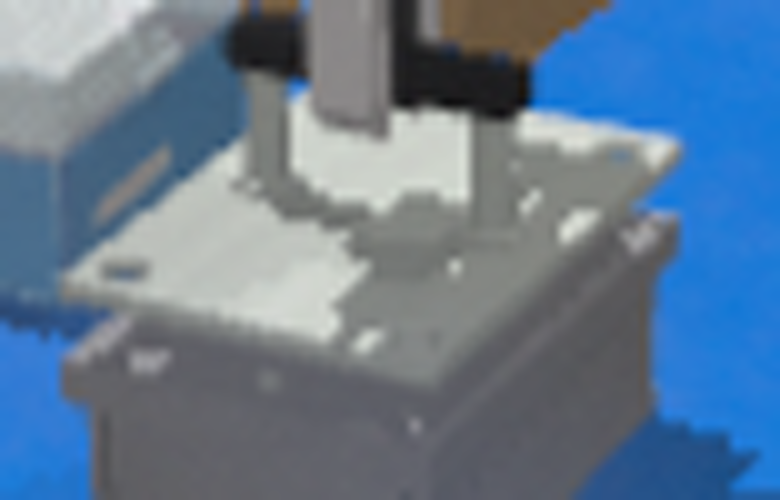

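```bash
python3 - <<'E'
from h import *
S=np.load('side_c.npy',allow_pickle=True).item()
o=(318,196);sz=(20,14);f=36
im=S['image'][o[1]:o[1]+sz[1],o[0]:o[0]+sz[0]].astype(float)
im=np.clip((im-80)*2.2,0,255).astype(np.uint8)
im=cv2.resize(im,None,fx=f,fy=f,interpolation=cv2.INTER_NEAREST)
def pt(x,y,cx=.5703,cy=-.0193,yaw=2.17,z=.0832):
    a=np.radians(yaw);p=[cx+np.cos(a)*x-np.sin(a)*y,cy+np.sin(a)*x+np.cos(a)*y,z]
    return ((proj(S,[p])[0]-o+.5)*f-.5)
th=np.linspace(0,2*np.pi,40)
for z,col,r in((.0832,(0,255,0),.007),(.06,(0,0,255),.003)):
    q=np.array([pt(-.042+r*np.cos(t),.062+r*np.sin(t),z=z) for t in th]).astype(np.int32)
    cv2.polylines(im,[q],True,col,1)
cv2.imwrite('pics/g2.png',im)
E
```

```text
(no output)
```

View pics/g2.png

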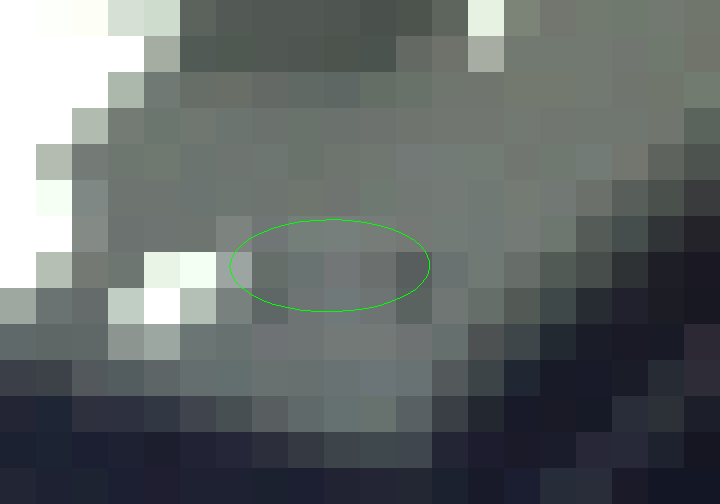

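```bash
python3 - <<'E'
from h import *
S=np.load('side_c.npy',allow_pickle=True).item()
f=lambda p,o,s:(np.array(p)+.5)/s-.5+np.array(o)
px=np.array([f((124,270),(286,170),10),f((340,278),(318,196),36),f((620,155),(286,170),10)])
M=np.array([[42,62],[-42,62],[42,-62]])/1000
a=np.radians(2.14);Rm=np.array([[np.cos(a),-np.sin(a)],[np.sin(a),np.cos(a)]])
for z in(.0832,.082):
    P=onz(S,px,z)[:,:2]-M@Rm.T;print(np.round(P*1000,1),np.round(P.mean(0)*1000,1))
# enlarged other two holes
for k,(o,sz) in enumerate((((290,190),(20,14)),((336,176),(24,18)))):
    im=cv2.resize(S['image'][o[1]:o[1]+sz[1],o[0]:o[0]+sz[0]],None,fx=30,fy=30,interpolation=cv2.INTER_NEAREST)
    cx,cy,z=.5703,-.0193,.0832;h=M[[0,2][k]]
    for z,r,col in((.0832,.007,(0,255,0)),):
        q=np.array([[*(Rm@(h+r*np.array([np.cos(t),np.sin(t)]))+[cx,cy]),z] for t in np.linspace(0,6.28,40)])
        cv2.polylines(im,[((proj(S,q)-o+.5)*30-.5).astype(np.int32)],True,col,1)
    cv2.imwrite(f'pics/h{k}.png',im)
E
```

```text
[[569.5 -17.7]
 [568.7 -18. ]
 [484.2 -18.7]] [540.8 -18.1]
[[570.9 -19.7]
 [569.9 -20. ]
 [485.3 -21. ]] [542.  -20.3]
```

View pics/h0.png

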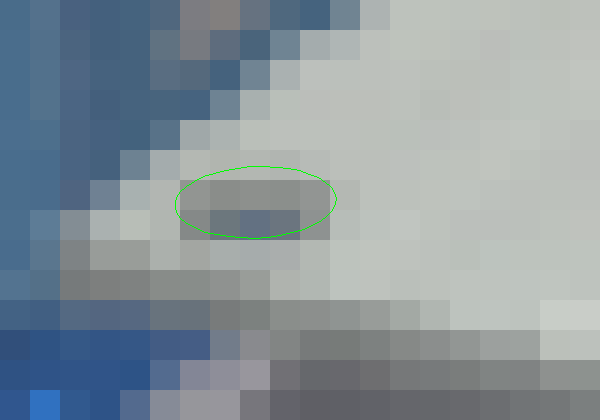

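View pics/h1.png

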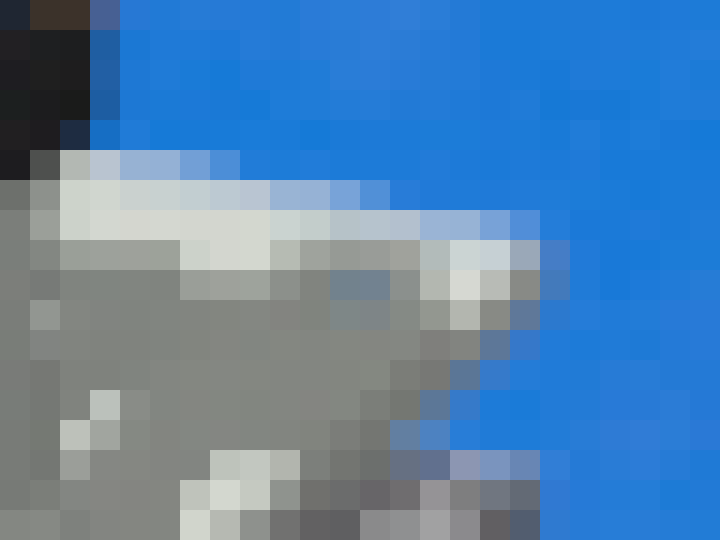

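The hole fits agree to within about 1.5 mm. A 1 mm nudge and 2 mm down should centre it.

arm_command --series '[{"slide":[1,1.5,2],"delta_rot":[0,0,0],"jaw":1},{"slide":[0,0,0],"delta_rot":[0,0,0],"jaw":1},{"slide":[0,0,0],"delta_rot":[0,0,0],"jaw":1}]'

```text
t: 19.38
position: [0.5721, -0.0216, 0.1184]
tcp_rot: [1.0, 0.019, 0.002, 0.001]
force: [0.3, -0.0, -1.9]
width: 0.163
```

```bash
python3 meas.py d; python3 - <<'E'
from h import *
S=np.load('side_d.npy',allow_pickle=True).item()
s=status.sense();print(s['position'],np.abs(s['qd']).max(),s['t'])
z=s['position'][2]-.0428+.006
a=np.radians(2.17);Rm=np.array([[np.cos(a),-np.sin(a)],[np.sin(a),np.cos(a)]])
o=(286,170);f=10;sz=(78,50)
im=cv2.resize(S['image'][o[1]:o[1]+sz[1],o[0]:o[0]+sz[0]],None,fx=f,fy=f,interpolation=cv2.INTER_CUBIC)
cx,cy=.5703,-.0193
T=lambda q:((proj(S,q)-o+.5)*f-.5).astype(np.int32)
L=lambda k,z:np.c_[np.array(k)@Rm.T+[cx,cy],[z]*len(k)]
cv2.polylines(im,[T(L(np.array([[55,75],[55,-75],[-55,-75],[-55,75]])/1000,z))],True,(0,200,0),1)
cv2.polylines(im,[T(L(np.array([[55,75],[55,-75],[-55,-75],[-55,75]])/1000,.06))],True,(0,0,255),1)
for h in ((42,62),(-42,62),(-42,-62)):
    q=[(h[0]/1000+.007*np.cos(t),h[1]/1000+.007*np.sin(t)) for t in np.linspace(0,6.28,30)]
    cv2.polylines(im,[T(L(q,z))],True,(0,255,0),1)
cv2.imwrite('pics/fin.png',im)
E
```

```text
t 19.38 pos [ 0.5721 -0.0216  0.1184] F [ 0.3 -0.  -1.9] w 0.163 tool x yaw 2.15 rows 1
[-2.0, -2.4, -0.7] [0.002, -0.003, -0.0]
side 989 [571.6 -18.9] [112.1 155.2] 2.7324647903442383
slope [ 0.0076 -0.0091  0.0814] pred top 0.0815204482526096
top 12 [549.5 -85. ] [65.7  7.1] 24.894662857055664
slope [ 0.0906 -0.1299  0.0813] pred top 0.0815572849718694
[ 0.57209294 -0.02159175  0.11835728] 0.0023175091196691194 19.475
```

View pics/fin.png

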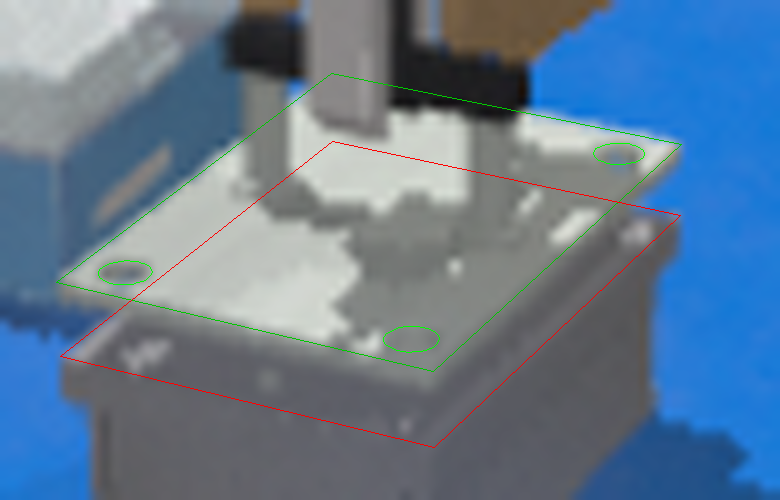

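The projected hole outlines at the pump pose (green) coincide with the cover's holes. The TCP travel measured against the top-camera calibration suggests I'm 1–1.5 mm too far in the direction of the nudge, so I'll split the difference.

arm_command --series '[{"slide":[-0.8,-0.8,0],"delta_rot":[0,-0.002,0],"jaw":1},{"slide":[0,0,0],"delta_rot":[0,0,0],"jaw":1},{"slide":[0,0,0],"delta_rot":[0,0,0],"jaw":1}]'

```text
t: 19.85
position: [0.5712, -0.0207, 0.1184]
tcp_rot: [1.0, 0.019, 0.001, 0.001]
force: [-0.5, -0.2, -2.2]
width: 0.164
```

```bash
python3 meas.py e; python3 - <<'E'
from h import *
c=np.load('side_e.npy',allow_pickle=True).item()
cv2.imwrite('pics/e.png',cv2.resize(c['image'][140:340,200:440],None,fx=3,fy=3,interpolation=cv2.INTER_CUBIC))
E
```

```text
t 19.85 pos [ 0.5712 -0.0207  0.1184] F [-0.5 -0.2 -2.2] w 0.164 tool x yaw 2.15 rows 1
[-1.2, -1.5, -0.6] [0.002, -0.001, -0.0]
side 987 [570.1 -18.8] [112.5 153.7] 1.6842740774154663
slope [ 0.0066 -0.0079  0.0815] pred top 0.08160615878613467
top 5 [523.6 -94.9] [10.8  2. ] 8.949712753295898
slope [-0.2761 -2.082   0.0817] pred top 0.08160285203959355
```

View pics/e.png

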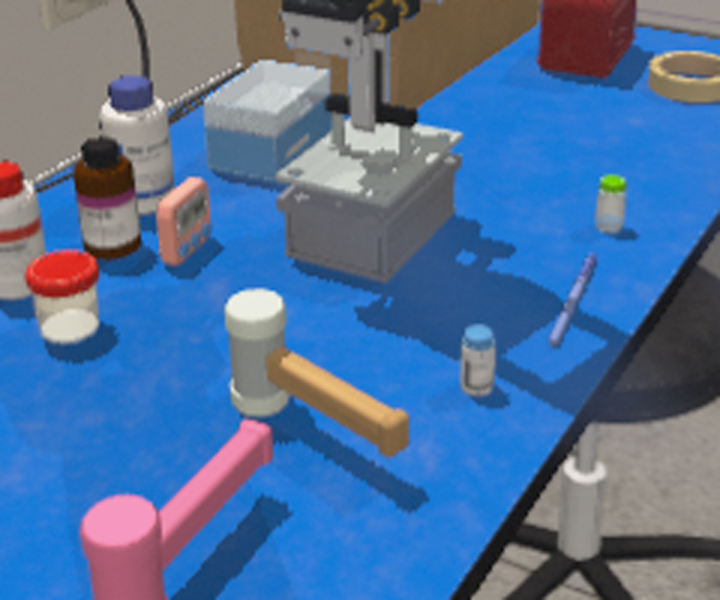

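The cover hovers level over the flange, the mallet stands clear at crop (257,350), and the bystanders are where they were. Handing in.

```bash
python3 -c "
from cell import job
print(job.close_job())"
```

```text
the job is handed in; nothing more can be done
None
```

I drove the dowel flush with the wooden-handled mallet and set the mallet upright on the bench, clear of the pump. I then lifted the cover by its bar and handed the job in at about 20 s, with the cover held over the flange.

- **Dowel:** it showed as a flat disc with no shadow in both cameras. I didn't measure its height beyond that. The mallet head bottomed on the flange at about 30 N.
- **Cover height and level:** its underside is about 15.6 mm above the flange and it is level to about 0.01 rad. By depth its centre was at (570.1, −18.8) mm and its yaw about 2.1° (tool).
- **Hole alignment:** I estimate every hole within about 1.5 mm of its threaded hole. The pump centre came out at (569.3, −19.7) mm from the top camera and (570.6, −18.8) mm from the side.
- **Checks that disagreed:** the side camera's hole fit and the arm's own travel differed by 1–2 mm, so I set the final position between them. The top camera was blocked by the arm at the end, so I never saw the holes from directly above. The final hole check used the side view, in which three of the four holes could be seen.
- **Bystanders:** the last picture showed the vials, cup and timer where they had been at the start.

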